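# Lay out instrument parts to dry

### The job

Lay out the washed parts of the instrument to dry: spread the heap of knobs over the whole steel tray in one even layer, with at least one knob in each quarter of the tray and at least 20 mm clear between any two, and stand every black panel now leaning on the sloped rest upright on its short lower edge in a groove of the plywood rack, one to a groove, fully down and centred along it. Leave the other things on the table where they are.

Things in the scene. Friction and masses are not known exactly. Their poses are not given: they have to be found in the camera images.
- tray: fixed shallow dark steel tray 220 (x) x 270 (y) x 14 mm, walls and floor 4 mm thick; origin at the centre of its underside, inner floor 4 mm above it
- rack: fixed plywood rack, a block 192 (x) x 80 (y) x 36 mm high with four open-ended grooves running along its y, at x = -66, -22, 22 and 66 mm, each 11.5 mm wide, 80 mm long, 28 mm deep (groove floors 8 mm above its underside); origin at the centre of its underside
- rest: fixed wooden sloped rest 120 x 230 mm on which the panels lean side by side along its y, 76 mm apart; its sloped back supports only their lower 50 mm, so their upper halves stand free; origin at the centre of its underside
- knob1: pale grey plastic control knob: round skirt 34 mm across and 6 mm high, above it a fluted grip 24 mm across, 30 mm high in all, 30 g; origin on its axis at mid height (15 mm above its base), z along its axis towards the narrow end; starts in the heap in the tray
- knob2: pale grey plastic control knob: round skirt 34 mm across and 6 mm high, above it a fluted grip 24 mm across, 30 mm high in all, 30 g; origin on its axis at mid height (15 mm above its base), z along its axis towards the narrow end; starts in the heap in the tray
- knob3: pale grey plastic control knob: round skirt 34 mm across and 6 mm high, above it a fluted grip 24 mm across, 30 mm high in all, 30 g; origin on its axis at mid height (15 mm above its base), z along its axis towards the narrow end; starts in the heap in the tray
- knob4: pale grey plastic control knob: round skirt 34 mm across and 6 mm high, above it a fluted grip 24 mm across, 30 mm high in all, 30 g; origin on its axis at mid height (15 mm above its base), z along its axis towards the narrow end; starts in the heap in the tray
- knob5: pale grey plastic control knob: round skirt 34 mm across and 6 mm high, above it a fluted grip 24 mm across, 30 mm high in all, 30 g; origin on its axis at mid height (15 mm above its base), z along its axis towards the narrow end; starts in the heap in the tray
- knob6: pale grey plastic control knob: round skirt 34 mm across and 6 mm high, above it a fluted grip 24 mm across, 30 mm high in all, 30 g; origin on its axis at mid height (15 mm above its base), z along its axis towards the narrow end; starts in the heap in the tray
- knob7: pale grey plastic control knob: round skirt 34 mm across and 6 mm high, above it a fluted grip 24 mm across, 30 mm high in all, 30 g; origin on its axis at mid height (15 mm above its base), z along its axis towards the narrow end; starts in the heap in the tray on top of two others; may be absent
- knob8: pale grey plastic control knob: round skirt 34 mm across and 6 mm high, above it a fluted grip 24 mm across, 30 mm high in all, 30 g; origin on its axis at mid height (15 mm above its base), z along its axis towards the narrow end; starts in the heap in the tray on top of two others; may be absent
- knob9: pale grey plastic control knob: round skirt 34 mm across and 6 mm high, above it a fluted grip 24 mm across, 30 mm high in all, 30 g; origin on its axis at mid height (15 mm above its base), z along its axis towards the narrow end; starts in the heap in the tray on top of two others; may be absent
- panel1: black flat cover panel 8 x 64 x 100 mm, 140 g; origin at its centre, x along its thickness, y its 64 mm width, z its 100 mm length (upwards); starts leaning 30 degrees from vertical on the sloped rest, top towards the robot; may be absent
- panel2: black flat cover panel 8 x 64 x 100 mm, 140 g; origin at its centre, x along its thickness, y its 64 mm width, z its 100 mm length (upwards); starts leaning 30 degrees from vertical on the sloped rest, top towards the robot; may be absent
- panel3: black flat cover panel 8 x 64 x 100 mm, 140 g; origin at its centre, x along its thickness, y its 64 mm width, z its 100 mm length (upwards); starts leaning 30 degrees from vertical on the sloped rest, top towards the robot; may be absent
- tape: roll of masking tape, 100 mm across, 45 mm high, bystander; origin under its centre
- screwdriver: screwdriver lying on the table, bystander; lies along its x
- paint: small jar 40 mm across, 70 mm high, bystander; origin under its centre
- pack: small cardboard box 70 x 50 x 30 mm, bystander; origin under its centre
- wrench: wrench lying on the table, bystander; lies along its x
- mug: blue mug 76 mm across, 85 mm high, bystander; origin under its centre

How it is judged:
By the outcome, as a careful person would: the job done as asked, in the order asked, and still so for the second after the job is handed in, with the robot touching nothing.
Of knob7, knob8, knob9 only 1 to 3 are there at a start; the rules pass over those that are not, and their reading is None.
Of panel1, panel2, panel3 only 2 to 3 are there at a start; the rules pass over those that are not, and their reading is None.
At some moment in a run one of knob1, knob2, knob3, knob4, knob5, knob6, knob7, knob8, knob9 may be knocked a few centimetres aside while the robot is not near it.
It also fails if it takes over 210 s, if anything falls off the work surface, if the arm or the gripper's body presses on something with over 40 N, if the wrist force passes 120 N, or if a joint passes its speed limit or range.

### The arm

A 6-joint arm with a two-finger parallel gripper is mounted at the origin on the work surface. World frame = base frame: x ahead of the robot, y to its left, z up, the work surface at z = 0. Lengths are in mm, angles in degrees, forces in N, time in s.
With the tool pointing down it reaches from about 250 to 800 mm from the base axis. Payload 3.9 kg.
Tool frame: the origin (TCP) lies at the centre of the arm's flange, where the gripper is bolted on; the fingertips stand 173 mm ahead of it and the grasp point (between the pads) lies hold_point_z ahead of it (hold_point_z is the distance from the TCP to the grasp point, in mm); z points along the fingers, y is the line along which they close (so a half turn about z gives the same grasp; the last joint's range is limited). The gripper opens to 85 mm and grips with 20 to 120 N. Pads are 22 mm wide; open, the fingers measure 114 mm over their backs; the gripper's body (76 mm by 85 mm) begins 54 mm behind the grasp point. The pads swing forward as they close: fully open they stand 13 mm farther back than shut.
Start: joints at [-69.385, 14.897, -7.913, 67.191, 0, 90], TCP at [184.841, -491.375, 404.704] pointing down, gripper open.
Joint ranges: [-159.42, 159.42], [-47.68, 98.78], [-73.54, 78.23], [-108.79, 121.32], [-90, 84.71], [-180, 180]. Speed limits (degrees/s): [147.25, 147.25, 180, 180, 180, 180].

### API

Orientations are given as [roll, pitch, yaw] about the fixed x, y, z axes, in that order (R = Rz(yaw) Ry(pitch) Rx(roll)).
In Python, from plant import sense, grab_frame, calibration, sign_off, hold_point_z gives the robot as it stands.
- The arm moves only by the tool arm_command, never from a script. Its arguments are lists of equal length, an entry for each row: "xyz": the shift along the world's x, y, z as a fraction of full scale, a list of three; "roll": the turn about the world's z as a fraction of full scale; "gripper": the opening, from -1 (shut) to 1 (fully open). In form: {"xyz": [[x, y, z], ...], "roll": [roll, ...], "gripper": [gripper, ...]}. A call has 1 to 5 rows; each row is the pose to reach, as a shift and turn from the pose commanded when the call began; what a row does not reach only later rows make up. Full scale, the value 1, is 150 mm for a shift and 90 degrees for a turn. A row lasts 1/12 s, in which the tool goes at most 41.7 mm and 7.16 degrees, less where a joint would pass 70% of its speed; a pose out of reach is approached as far as the arm can. A call with a number of a shift or a turn outside -1 to 1 is refused whole. A call with a gripper value outside its range is refused whole. The fingers move at their own pace and stop on an object; "squeeze" is the grip in N (left out, the last holds). Time passes only in rows, so rows that repeat a pose let the fingers close. It gives the time, the measured TCP pose, the force, the opening and the grip force at its end, in the units of the state.
- sense(): the state, without advancing time (a new reading comes with each control period).
- grab_frame(name): name is "scene" or "top" or "wrist"; returns (picture, depth): 420x560x3 uint8, red, green, blue; 420x560 float32, mm along the optical axis (not along the pixel's ray), 0 where there is no reading.
- calibration(name): a dict with "mtx" (3x3 intrinsics, pixels), "extrinsics" (4x4, takes a point from camera to world coordinates). Camera axes: x right, y down, z forward; pixel columns grow to the right and rows downward; lengths in mm; the calibration is good to about 2 mm. A picture is of the moment at which its call begins: read the wrist's pose just before it. calibration takes no time and is no camera call; for the wrist camera it gives the pose at the moment of the call.
- sign_off(): hands the job in; it is judged then, once.
The state is a dict: "t": time; "joint_positions": joint angles; "joint_vel": joint speeds; "tau": joint torques, N m; "ee_pos": TCP position; "tcp_rot": TCP orientation; "wrist_force": force on the tool from outside, world axes, zero at the start; "torque": the same for the moment, N m; "width": finger opening in mm; "finger_force": force on a finger pad.
Only numpy, scipy, OpenCV 4.12 (cv2) and the standard library are available. Lean on these libraries where they do the work, as an engineer would, in place of code of your own. Each camera call takes 0.05 s, during which the arm holds its last target. There are 200 camera calls.

## Working session

There is one attempt and no reset: what is moved stays moved. The work goes in short steps, Python scripts to look and compute and a tool call to move; the robot and the scene stay as the last step left them, time stands still between calls to the robot, and variables do not carry over. Pictures are saved under pics/ and viewed, at most 14 in all, crops included, and the job is handed in when it is done.

Besides the shell and the picture viewer there is one more tool, called after ">>>" as name([rows], argument=value, ...), one row to a line, values as JSON. arm_command: Moves the arm, as the interface text tells. Its arguments: {"type":"object","properties":{"xyz":{"type":"array"},"roll":{"type":"array"},"gripper":{"type":"array"},"squeeze":{"type":"number"}},"required":["xyz","roll","gripper"]}

```bash
mkdir -p pics; ls
cat > h.py <<'E'
import numpy as np, cv2
from plant import sense, grab_frame, calibration, sign_off, hold_point_z
def shot(n,f):
    p,d=grab_frame(n); cv2.imwrite('pics/'+f,p[:,:,::-1]); c=calibration(n); return p,d,c
def world(d,c):
    K=np.array(c['mtx']);T=np.array(c['extrinsics']);h,w=d.shape
    u,v=np.meshgrid(np.arange(w),np.arange(h))
    P=np.stack([(u-K[0,2])/K[0,0]*d,(v-K[1,2])/K[1,1]*d,d],-1)
    return P@T[:3,:3].T+T[:3,3]
E
python3 - <<'E'
from h import *
s=sense();print(s,hold_point_z)
for n in('top','scene'):
    p,d,c=shot(n,n+'0.png');print(np.round(c['mtx'],1).tolist(),np.round(c['extrinsics'],3).tolist(),(d==0).mean())
    np.savez(n+'0.npz',p=p,d=d,W=world(d,c))
E
```

```text
pics
{'t': 0.0, 'joint_positions': array([-6.93849454e+01,  1.49356739e+01, -7.98516824e+00,  6.71887436e+01,
       -7.94574574e-05,  8.99987879e+01]), 'joint_vel': array([-0.00667076, -0.01658185, -0.03983343,  0.01416974,  0.01129153,
        0.00260657]), 'tau': array([-7.64222423e-04, -4.05675924e+01,  2.53925121e+01,  1.87602307e-02,
       -1.27482635e-04,  3.12760471e-05]), 'ee_pos': array([ 184.7287766 , -491.07170674,  403.86900288]), 'tcp_rot': array([-1.79890414e+02,  7.71390458e-05,  2.06162669e+01]), 'wrist_force': array([-0.38699114,  0.57231531,  0.16078418]), 'torque': array([-0.02867064, -0.04698175,  0.01614969]), 'finger_force': 0.0, 'width': 85.24964822149333} 154.70000000000002
[[404.5, 0.0, 276.2], [0.0, 404.5, 204.6], [0.0, 0.0, 1.0]] [[0.012, -0.998, 0.069, 495.7], [-1.0, -0.013, -0.018, 29.108], [0.019, -0.068, -0.997, 1212.304], [0.0, 0.0, 0.0, 1.0]] 0.00413265306122449
[[520.9, 0.0, 281.1], [0.0, 520.9, 201.3], [0.0, 0.0, 1.0]] [[0.244, 0.752, -0.612, 1314.975], [0.97, -0.187, 0.156, -191.674], [0.003, -0.632, -0.775, 1039.956], [0.0, 0.0, 0.0, 1.0]] 0.0038180272108843537
```

View pics/top0.png

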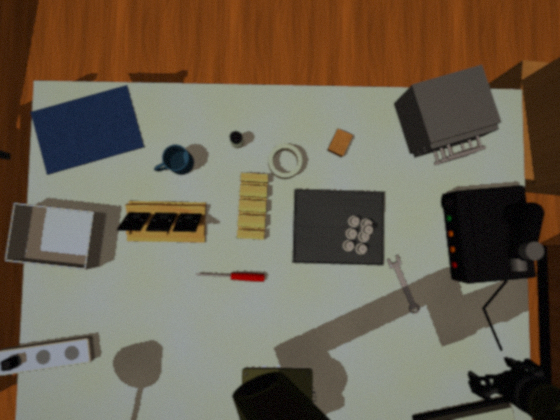

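View pics/scene0.png

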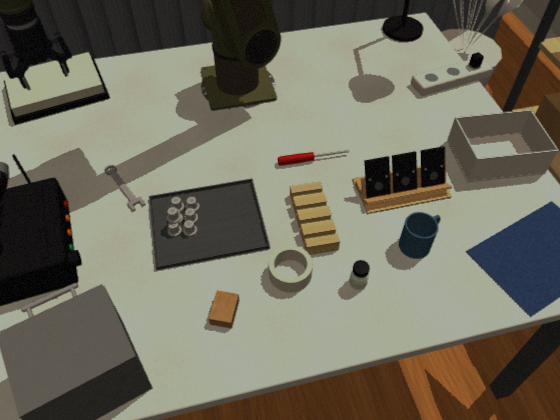

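Top view: three black panels (cols 120–205, row 221) on the rest, rack (col 253, rows 172–240), tray (cols 293–385, rows 189–264), knob heap around (358,234). Scene view: panels at (377–433,170), rack (315,217), heap (182,215).

Run:
```python
from h import *
z=np.load('top0.npz');p,d,W=z['p'],z['d'],z['W']
# crops
a=cv2.resize(p[200:265,330:400],None,fx=6,fy=6,interpolation=cv2.INTER_CUBIC)
q=np.load('scene0.npz')['p']
b=cv2.resize(q[185:250,150:220],None,fx=6,fy=6,interpolation=cv2.INTER_CUBIC)
cv2.imwrite('pics/crop0.png',np.clip(np.hstack([a,b[:, :420]])[:390,:800,::-1]*1.,0,255).astype(np.uint8)[:, :800])
g=p.astype(int)
def st(m,n):
    X=W[m];print(n,m.sum(),np.round(np.median(X,0)),np.round(np.percentile(X,2,axis=0)),np.round(np.percentile(X,98,axis=0)))
print('table z',np.median(W[280:320,180:260,2]))
hsv=cv2.cvtColor(p,cv2.COLOR_RGB2HSV)
roi=lambda r0,r1,c0,c1:np.pad(np.ones((r1-r0,c1-c0),bool),((r0,420-r1),(c0,560-c1)))
rk=roi(165,245,232,275)&(W[...,2]>25)&(W[...,2]<50);st(rk,'rack')
c=cv2.minAreaRect(W[rk][:,:2].astype(np.float32));print(c)
tr=roi(180,270,285,392)&(W[...,2]>-5)&(W[...,2]<20)&(g.sum(2)<240);tr=cv2.morphologyEx(tr.astype(np.uint8),2,np.ones((3,3)))>0;st(tr,'tray');print(cv2.minAreaRect(W[tr][:,:2].astype(np.float32)))
rs=roi(195,250,115,215)&(hsv[...,1]>90)&(hsv[...,2]>90);st(rs,'rest');print(cv2.minAreaRect(W[rs][:,:2].astype(np.float32)))
pn=roi(195,250,110,215)&(g.max(2)<60)&(W[...,2]>30)
n,l,s,ce=cv2.connectedComponentsWithStats(pn.astype(np.uint8))
for i in range(1,n):
    if s[i,4]>50: st(l==i,'panel')
kn=roi(205,262,330,390)&(g.min(2)>100)
n,l,s,ce=cv2.connectedComponentsWithStats(kn.astype(np.uint8))
for i in range(1,n):
    if s[i,4]>15: st(l==i,'kn')
np.set_printoptions(linewidth=250)
print(np.round(W[212:256,340:378,2]).astype(int)[::2,::2])
```

```text
table z 1.0384184350527903
rack 1410 [574.  77.  37.] [481.  27.  31.] [673. 116.  43.]
((585.6049194335938, 69.29244995117188), (96.46263885498047, 218.92221069335938), 85.81613159179688)
tray 5865 [ 521. -164.    5.] [ 410. -310.    0.] [621. -49.  16.]
((515.42041015625, -178.95216369628906), (270.4250793457031, 217.37600708007812), 88.95039367675781)
rest 1736 [531. 327.  10.] [467. 219.   3.] [582. 441.  34.]
((526.658935546875, 238.7649688720703), (118.87615966796875, 418.71380615234375), 0.538284182548523)
panel 1236 [522. 330.  73.] [498. 227.  32.] [546. 434. 109.]
kn 279 [ 498. -327.    1.] [ 417. -334.   -4.] [ 579. -320.    6.]
kn 43 [ 531. -223.   34.] [ 520. -230.    8.] [ 540. -215.   41.]
kn 83 [ 497. -253.   60.] [ 475. -262.   17.] [ 517. -243.   68.]
kn 43 [ 494. -214.   35.] [ 485. -223.   28.] [ 505. -205.   39.]
kn 43 [ 458. -206.   35.] [ 446. -214.    9.] [ 467. -199.   40.]
kn 41 [ 450. -243.   35.] [ 441. -252.   27.] [ 459. -235.   40.]
[[   4    2    5    5    3    6    8    2    5 1212    2    2    4    4    1    6    6    7    3]
 [   4    3    4    3   
[... 1334 characters left out ...]
 3    4    2]
 [   5    4   12   23   33   32   12    6    7    5    8    7    5    6    4    5    6    2    6]
 [   6    6   12   32   30   38   32    4    4   10   15   10   12    4    1    4    4    2    5]
 [   2    4   14   32   32   40   35    3    9   20   37   36   38    8    7    7    9    7    7]
 [   2    3   13   29   35   36   33    5   10   27   32   42   33   33    3    2    8    8    8]
 [   6    8    2   10    8   17    4    5    8   24   37   37   35   35    4    7    3    3    6]
 [   2    8    6    6    2    5    3    5    5   12   32   39   36    9    8    6    4    7    5]
 [   4    0    3    7    3   10    5    5    7    7    4    7    8    6    3    4    3 1212    3]]
```

View pics/crop0.png

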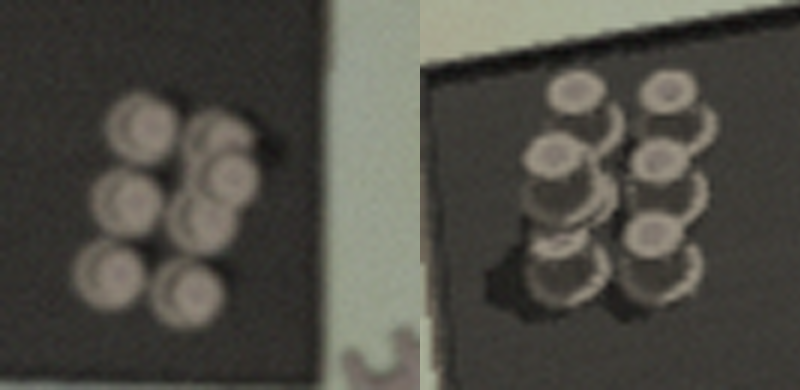

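The crop shows seven knobs: six standing in a 2x3 grid, and one resting on the right pair (left crop, around (232,180)). I'll move above the heap for a wrist view.

>>> arm_command([
  [1, 0.85, -0.1],
  [1, 0.85, -0.1],
  [1, 0.85, -0.1],
  [1, 0.85, -0.1],
  [1, 0.85, -0.1],
], roll=[0.127, 0.127, 0.127, 0.127, 0.127], gripper=[1, 1, 1, 1, 1])

```text
t: 0.52
ee_pos: [336.3, -361.7, 389.1]
tcp_rot: [-179.9, -0.0, 32.1]
wrist_force: [1.2, 0.4, 0.2]
width: 85.3
finger_force: 0.0
```

>>> arm_command([
  [0.7, 0.85, -0.1],
  [0.7, 0.85, -0.1],
  [0.7, 0.85, -0.1],
  [0.7, 0.85, -0.1],
  [0.7, 0.85, -0.1],
], roll=[0, 0, 0, 0, 0], gripper=[-0.1, -0.1, -0.1, -0.1, -0.1])

```text
t: 0.93
ee_pos: [443.1, -231.5, 373.7]
tcp_rot: [-179.9, -0.2, 32.5]
wrist_force: [0.1, 0.1, -0.5]
width: 38.8
finger_force: 0.0
```

Run:
```python
from h import *
s=sense();print(s['t'],s['ee_pos'],s['tcp_rot'],s['width'],s['wrist_force'])
p,d,c=shot('wrist','w0.png');print(np.round(c['mtx'],1).tolist(),np.round(c['extrinsics'],3).tolist())
np.savez('w0.npz',p=p,d=d,W=world(d,c))
```

```text
0.9333 [ 443.10817075 -231.5458007   373.66876533] [-1.79864114e+02 -1.56615117e-01  3.25166049e+01] 38.76359512139497 [ 0.05889794  0.11907598 -0.48847677]
[[354.5, 0.0, 278.4], [0.0, 354.5, 210.9], [0.0, 0.0, 1.0]] [[0.537, -0.809, -0.241, 502.884], [-0.844, -0.515, -0.152, -194.315], [-0.001, 0.285, -0.959, 343.553], [0.0, 0.0, 0.0, 1.0]]
```

View pics/w0.png

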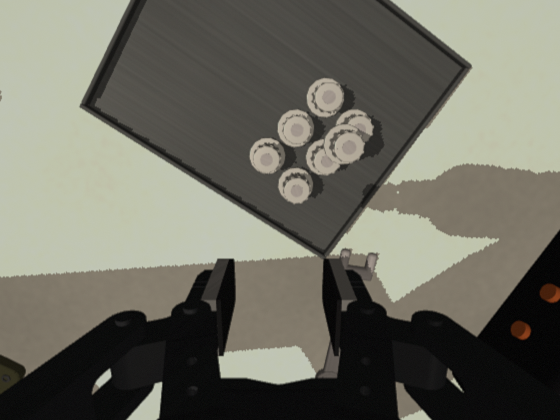

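Wrist view: seven knobs; caps at about A(326,97), B(296,129), C(266,156), D(296,187), G(322,160), top E(347,147), F(356,125); tray corners (83,105), (468,68), (325,253).

```bash
cat >> h.py <<'E'
def ray(c,u,v,z):
    K=np.array(c['mtx']);T=np.array(c['extrinsics'])
    r=T[:3,:3]@np.array([(u-K[0,2])/K[0,0],(v-K[1,2])/K[1,1],1]);t=(z-T[2,3])/r[2]
    return (T[:3,3]+t*r)[:2]
def caps(p,d,c,lo,hi):
    W=world(d,c);g=p.astype(int)
    m=((cv2.medianBlur(W[...,2].astype(np.float32),5)>lo)&(W[...,2]<hi+12)&(g.min(2)>110)).astype(np.uint8)
    m=cv2.morphologyEx(m,cv2.MORPH_CLOSE,np.ones((3,3)));m=cv2.morphologyEx(m,cv2.MORPH_OPEN,np.ones((5,5)))
    n,l,s,_=cv2.connectedComponentsWithStats(m);o=[]
    for i in range(1,n):
        if s[i,4]>150:
            (u,v),r=cv2.minEnclosingCircle(cv2.findContours((l==i).astype(np.uint8),0,2)[0][0]);o.append((round(u),round(v),round(r,1),s[i,4],np.round(ray(c,u,v,hi)),round(float(np.median(W[l==i][:,2])),1)))
    return o
E
cat > t.py <<'E'
from h import *
z=np.load('w0.npz');p,d=z['p'],z['d'];c={'mtx':[[354.5,0,278.4],[0,354.5,210.9],[0,0,1]],'extrinsics':[[0.537,-0.809,-0.241,502.884],[-0.844,-0.515,-0.152,-194.315],[-0.001,0.285,-0.959,343.553],[0,0,0,1]]}
for o in caps(p,d,c,25,34):print(o)
print('top',[o for o in caps(p,d,c,52,64)])
for u,v in((83,105),(468,68),(325,253)):print(ray(c,u,v,14))
for n,u,v,h in(('A',328,97,34),('B',297,129,34),('C',266,157,34),('D',296,188,34),('G',321,161,34),('E',349,147,64),('F',356,124,34)):print(n,ray(c,u,v,h))
E
python3 t.py
```

```text
(328, 96, 15.4, np.int32(661), array([ 531., -224.]), 34.3)
(296, 129, 14.3, np.int32(607), array([ 495., -217.]), 34.3)
(343, 144, 36.2, np.int32(1035), array([ 506., -258.]), 35.1)
(266, 158, 13.9, np.int32(547), array([ 460., -209.]), 34.4)
(296, 189, 13.5, np.int32(520), array([ 451., -246.]), 34.6)
top [(348, 146, 15.9, np.int32(696), array([ 506., -256.]), 64.6)]
[409.62504658 -46.82332198]
[ 617.08391383 -315.71896683]
[ 407.97144678 -309.75011773]
A [ 530.59659303 -225.13752874]
B [ 495.054812   -217.66309179]
C [ 460.64068162 -207.9580336 ]
D [ 451.55483443 -245.18650437]
G [ 483.49337475 -250.36536526]
E [ 506.14018025 -257.18023854]
F [ 525.40304872 -257.63669348]
```

>>> arm_command([
  [0.42, -0.167, -0.3],
  [0.42, -0.167, -0.49],
  [0.42, -0.167, -0.49],
  [0.42, -0.167, -0.49],
  [0.42, -0.167, -0.49],
], roll=[-0.08, -0.16, -0.24, -0.32, -0.39], gripper=[-0.05, -0.05, -0.05, -0.05, -0.05])

```text
t: 1.4
ee_pos: [502.0, -262.5, 298.9]
tcp_rot: [-179.9, 0.2, -3.5]
wrist_force: [-0.6, 0.5, 0.3]
width: 40.7
finger_force: 0.0
```

>>> arm_command([
  [0, 0, 0],
  [0, 0, 0],
  [0, 0, 0],
], roll=[-0.08, -0.127, -0.127], gripper=[-0.05, -0.05, -0.05])

```text
t: 1.65
ee_pos: [501.9, -262.6, 300.8]
tcp_rot: [180.0, 0.1, -14.7]
wrist_force: [-0.3, -1.0, -0.3]
width: 40.7
finger_force: 0.0
```

```bash
sed -i "s/p,d=grab_frame(n); cv2/c=calibration(n); p,d=grab_frame(n); cv2/; s/; c=calibration(n); return/; return/" h.py
python3 - <<'E'
from h import *
print(sense()['ee_pos'])
p,d,c=shot('wrist','w1.png')
for o in caps(p,d,c,25,34):print(o)
print('top',[o for o in caps(p,d,c,52,64)])
E
```

```text
[ 501.94106844 -262.58830069  300.83728851]
(258, 189, 27.3, np.int32(752), array([ 523., -254.]), 34.9)
(210, 184, 18.2, np.int32(915), array([ 534., -223.]), 34.5)
(216, 235, 17.5, np.int32(784), array([ 498., -215.]), 34.5)
(270, 237, 15.7, np.int32(314), array([ 487., -252.]), 34.3)
(272, 279, 16.7, np.int32(715), array([ 454., -245.]), 34.5)
top [(263, 220, 19.9, np.int32(1083), array([ 510., -255.]), 64.5)]
```

View pics/w1.png

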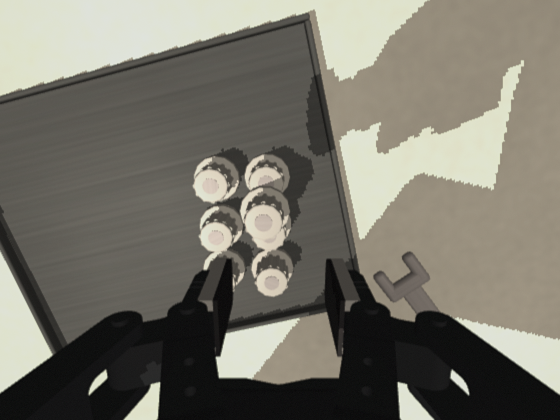

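Seven knobs seen from closer: E cap at (264,221) sits between the fingers' line; A (211,185), B (216,236), D (271,283). Positions agree with the top camera. Picking E.

>>> arm_command([
  [0.047, 0.05, 0],
  [0.047, 0.05, -0.25],
  [0.047, 0.05, -0.45],
  [0.047, 0.05, -0.56],
  [0.047, 0.05, -0.56],
], roll=[0, 0, 0, 0, 0], gripper=[-0.05, -0.05, -0.05, -0.05, -0.05])

```text
t: 2.12
ee_pos: [508.1, -252.7, 213.4]
tcp_rot: [-179.9, 0.4, -14.4]
wrist_force: [-0.3, -0.9, 0.5]
width: 40.5
finger_force: 0.0
```

>>> arm_command([
  [0, 0, 0],
  [0, 0, 0],
  [0, 0, 0],
  [0, 0, 0],
  [0, 0, 0],
], roll=[0, 0, 0, 0, 0], gripper=[-1, -1, -1, -1, -1], squeeze=25)

```text
t: 2.53
ee_pos: [510.4, -254.2, 218.5]
tcp_rot: [180.0, -0.1, -14.5]
wrist_force: [-0.8, -0.0, -0.4]
width: 22.8
finger_force: 25.8
```

>>> arm_command([
  [0, 0, 0.2],
  [0.1, 0.15, 0.3],
  [0.25, 0.4, 0.3],
  [0.4, 0.65, 0.3],
  [0.4, 0.9, 0.3],
], roll=[0, 0, 0, 0, 0], gripper=[-1, -1, -1, -1, -1])

```text
t: 2.95
ee_pos: [570.8, -131.1, 264.0]
tcp_rot: [-179.3, -0.4, -13.1]
wrist_force: [0.3, 0.5, -0.6]
width: 22.6
finger_force: 25.8
```

>>> arm_command([
  [0, 0.2, 0],
  [0, 0.2, -0.15],
  [0, 0.2, -0.3],
  [0, 0.2, -0.4],
  [0, 0.2, -0.4],
], roll=[0, 0, 0, 0, 0], gripper=[-1, -1, -1, -1, -1])

```text
t: 3.37
ee_pos: [561.1, -117.5, 199.4]
tcp_rot: [-178.8, 0.4, -12.1]
wrist_force: [-0.6, 0.5, 0.5]
width: 23.0
finger_force: 25.8
```

>>> arm_command([
  [0, 0, 0],
  [0, 0, 0],
  [0, 0, 0],
], roll=[0, 0, 0], gripper=[-1, -1, -1])

```text
t: 3.62
ee_pos: [564.1, -118.3, 203.6]
tcp_rot: [-178.7, -0.1, -12.1]
wrist_force: [0.2, -0.8, 0.1]
width: 22.7
finger_force: 25.8
```

Run:
```python
from h import *
s=sense()
for k in s: print(k,np.round(s[k],2))
```

```text
t 3.62
joint_positions [-12.16  28.59 -19.15  42.13   1.26 179.94]
joint_vel [ 0.08 -0.    0.05 -0.14  0.06  0.02]
tau [ 3.000e-02 -4.826e+01  2.016e+01  4.000e-02  9.000e-02 -0.000e+00]
ee_pos [ 564.07 -118.27  203.6 ]
tcp_rot [-1.7875e+02 -1.3000e-01 -1.2110e+01]
wrist_force [ 0.17 -0.78  0.13]
torque [-0.   -0.04  0.  ]
finger_force 25.85
width 22.68
```

Joint 6 sits at its limit (yaw must stay above j1), so I'll turn the other way.

>>> arm_command([
  [0, 0, 0.15],
  [0.02, 0.1, 0.15],
  [0.047, 0.2, 0.15],
  [0.047, 0.2, 0.15],
  [0.047, 0.2, 0.15],
], roll=[0.07, 0.14, 0.21, 0.28, 0.36], gripper=[-1, -1, -1, -1, -1])

```text
t: 4.03
ee_pos: [571.3, -87.3, 226.3]
tcp_rot: [-178.8, -0.1, 20.7]
wrist_force: [-0.3, -0.2, -1.1]
width: 23.2
finger_force: 25.9
```

>>> arm_command([
  [0, 0, 0],
  [0, 0, 0],
  [0, 0, 0],
  [0, 0, 0],
], roll=[0.07, 0.13, 0.13, 0.13], gripper=[-1, -1, -1, -1])

```text
t: 4.37
ee_pos: [570.9, -88.0, 225.7]
tcp_rot: [-178.8, -0.1, 31.8]
wrist_force: [0.3, 0.9, -0.7]
width: 22.9
finger_force: 25.9
```

>>> arm_command([
  [0, 0, -0.1],
  [0, 0, -0.2],
  [0, 0, -0.245],
  [0, 0, -0.245],
  [0, 0, -0.245],
], roll=[0, 0, 0, 0, 0], gripper=[-1, -1, -1, -1, -1])

```text
t: 4.78
ee_pos: [570.6, -87.9, 188.1]
tcp_rot: [-178.7, 0.0, 31.9]
wrist_force: [-0.0, 0.1, -0.4]
width: 23.1
finger_force: 26.8
```

>>> arm_command([
  [0, 0, 0],
  [0, 0, 0],
  [0, 0, 0],
  [0, 0, 0.2],
  [0, 0, 0.4],
], roll=[0, 0, 0, 0, 0], gripper=[-0.15, -0.15, -0.15, -0.15, -0.15])

```text
t: 5.2
ee_pos: [569.2, -87.6, 246.9]
tcp_rot: [-178.5, 0.2, 32.0]
wrist_force: [1.2, -0.8, -0.4]
width: 36.2
finger_force: 0.0
```

>>> arm_command([
  [-0.1, -0.25, 0],
  [-0.2, -0.5, 0],
  [-0.25, -0.8, 0],
  [-0.25, -0.9, 0],
  [-0.25, -0.9, 0],
], roll=[0, 0, 0, 0, 0], gripper=[-0.15, -0.15, -0.15, -0.15, -0.15])

```text
t: 5.62
ee_pos: [532.7, -226.7, 248.5]
tcp_rot: [-178.9, -0.0, 31.7]
wrist_force: [-0.2, -0.1, 0.2]
width: 36.3
finger_force: 0.0
```

>>> arm_command([
  [0, 0, 0],
  [0, 0, 0],
], roll=[0, 0], gripper=[-0.15, -0.15])

```text
t: 5.78
ee_pos: [532.9, -222.3, 247.9]
tcp_rot: [-178.7, -0.0, 32.0]
wrist_force: [-0.5, 1.0, -0.2]
width: 36.2
finger_force: 0.0
```

```bash
cat > look.py <<'E'
from h import *
import sys
from scipy.spatial.transform import Rotation as R
s=sense();t=R.from_euler('xyz',s['tcp_rot'],degrees=True).as_matrix()
print(s['t'],np.round(s['ee_pos'],1),np.round(s['tcp_rot'],1),'tip shift',np.round(t[:2,2]*165,1),np.round(s['joint_positions'],0))
p,d,c=shot('wrist',sys.argv[1])
for o in caps(p,d,c,25,34):print(o)
E
python3 look.py w2.png
```

```text
5.7833 [ 532.9 -222.3  247.9] [-178.7   -0.    32. ] tip shift [-2.   3.2] [-23.  27. -15.  50.   1. 125.]
(86, 43, 29.1, np.int32(2063), array([568., -86.]), 34.5)
(287, 240, 21.9, np.int32(1335), array([ 534., -221.]), 34.5)
(245, 284, 18.8, np.int32(757), array([ 498., -216.]), 34.5)
(288, 322, 20.4, np.int32(1063), array([ 490., -250.]), 34.5)
(246, 360, 19.2, np.int32(948), array([ 454., -243.]), 34.5)
```

>>> arm_command([
  [0.013, -0.023, -0.1],
  [0.013, -0.023, -0.3],
  [0.013, -0.023, -0.39],
  [0.013, -0.023, -0.39],
  [0.013, -0.023, -0.39],
], roll=[0, 0, 0, 0, 0], gripper=[-0.15, -0.15, -0.15, -0.15, -0.15])

```text
t: 6.25
ee_pos: [534.7, -224.8, 188.8]
tcp_rot: [-178.6, 0.1, 32.1]
wrist_force: [-0.3, -0.1, 0.9]
width: 36.2
finger_force: 0.0
```

>>> arm_command([
  [0, 0, 0],
  [0, 0, 0],
  [0, 0, 0],
  [0, 0, 0],
  [0, 0, 0],
], roll=[0, 0, 0, 0, 0], gripper=[-1, -1, -1, -1, -1])

```text
t: 6.67
ee_pos: [535.5, -226.4, 190.5]
tcp_rot: [-178.8, -0.1, 32.0]
wrist_force: [0.2, 0.1, 4.1]
width: 22.9
finger_force: 24.9
```

>>> arm_command([
  [0, 0, 0.2],
  [0, 0, 0.35],
  [-0.2, 0.3, 0.35],
  [-0.35, 0.6, 0.35],
  [-0.48, 0.9, 0.35],
], roll=[0, 0, 0, 0, 0], gripper=[-1, -1, -1, -1, -1])

```text
t: 7.08
ee_pos: [474.0, -116.6, 242.6]
tcp_rot: [-178.8, -0.1, 31.8]
wrist_force: [0.1, 1.1, -0.2]
width: 23.0
finger_force: 24.7
```

>>> arm_command([
  [0, 0, 0],
  [0, 0, 0],
  [0, 0, 0],
], roll=[0, 0, 0], gripper=[-1, -1, -1])

```text
t: 7.33
ee_pos: [475.3, -117.0, 242.4]
tcp_rot: [-178.8, -0.0, 32.0]
wrist_force: [-0.5, -0.6, -0.3]
width: 22.9
finger_force: 24.8
```

>>> arm_command([
  [-0.082, 0.173, 0],
  [-0.082, 0.173, -0.15],
  [-0.082, 0.173, -0.3],
  [-0.082, 0.173, -0.34],
  [-0.082, 0.173, -0.34],
], roll=[0, 0, 0, 0, 0], gripper=[-1, -1, -1, -1, -1])

```text
t: 7.75
ee_pos: [463.0, -91.8, 190.1]
tcp_rot: [-178.7, 0.1, 31.9]
wrist_force: [1.0, -1.1, 0.1]
width: 22.8
finger_force: 26.4
```

>>> arm_command([
  [0, 0, 0],
  [0, 0, 0],
  [0, 0, 0],
  [0, 0, 0.2],
  [0, 0, 0.4],
], roll=[0, 0, 0, 0, 0], gripper=[-1, -0.15, -0.15, -0.15, -0.15])

```text
t: 8.17
ee_pos: [461.6, -91.1, 250.6]
tcp_rot: [-178.6, 0.2, 32.0]
wrist_force: [0.9, -0.6, 0.2]
width: 35.9
finger_force: 0.0
```

>>> arm_command([
  [0.1, -0.25, 0],
  [0.2, -0.5, 0],
  [0.3, -0.75, 0],
  [0.4, -0.95, 0],
  [0.4, -0.95, 0],
], roll=[-0.06, -0.12, -0.18, -0.24, -0.244], gripper=[-0.15, -0.15, -0.15, -0.15, -0.15])

```text
t: 8.58
ee_pos: [526.0, -239.3, 252.1]
tcp_rot: [-179.1, -0.3, 9.6]
wrist_force: [0.7, 0.5, 0.2]
width: 36.3
finger_force: 0.0
```

>>> arm_command([
  [0, -0.18, 0],
  [0, -0.18, 0],
  [0, -0.18, 0],
], roll=[0, 0, 0], gripper=[-0.15, -0.15, -0.15])

```text
t: 8.83
ee_pos: [522.5, -261.5, 251.1]
tcp_rot: [-178.8, -0.0, 9.9]
wrist_force: [0.5, 0.1, 0.1]
width: 36.7
finger_force: 0.0
```

```bash
python3 look.py w3.png
```

```text
8.8333 [ 522.5 -261.5  251.1] [-178.8   -0.     9.9] tip shift [-0.6  3.6] [-27.  27. -14.  50.   1. 143.]
(284, 233, 21.9, np.int32(1016), array([ 527., -259.]), 34.4)
(199, 264, 19.4, np.int32(865), array([ 499., -214.]), 34.5)
(260, 288, 20.6, np.int32(1120), array([ 491., -251.]), 34.5)
(169, 310, 11.0, np.int32(197), array([ 466., -199.]), 34.3)
(241, 340, 17.3, np.int32(738), array([ 452., -245.]), 34.6)
```

>>> arm_command([
  [0.027, -0.007, -0.1],
  [0.027, -0.007, -0.3],
  [0.027, -0.007, -0.4],
  [0.027, -0.007, -0.405],
  [0.027, -0.007, -0.405],
], roll=[0, 0, 0, 0, 0], gripper=[-0.15, -0.15, -0.15, -0.15, -0.15])

```text
t: 9.3
ee_pos: [525.9, -260.3, 189.6]
tcp_rot: [-178.6, 0.1, 10.1]
wrist_force: [-0.5, 1.1, -0.3]
width: 36.4
finger_force: 0.0
```

>>> arm_command([
  [0, 0, 0],
  [0, 0, 0],
  [0, 0, 0],
  [0, 0, 0],
  [0, 0, 0],
], roll=[0, 0, 0, 0, 0], gripper=[-1, -1, -1, -1, -1])

```text
t: 9.72
ee_pos: [527.2, -261.8, 191.4]
tcp_rot: [-178.8, -0.1, 10.0]
wrist_force: [-0.7, 0.9, 4.1]
width: 23.1
finger_force: 25.0
```

>>> arm_command([
  [0, 0, 0.2],
  [0.15, 0.18, 0.3],
  [0.3, 0.36, 0.3],
  [0.453, 0.54, 0.3],
  [0.453, 0.54, 0.3],
], roll=[0, 0, 0, 0, 0], gripper=[-1, -1, -1, -1, -1])

```text
t: 10.13
ee_pos: [598.5, -176.7, 236.3]
tcp_rot: [-178.7, -0.3, 10.3]
wrist_force: [-1.0, -0.5, -1.4]
width: 22.7
finger_force: 24.7
```

>>> arm_command([
  [0, 0, -0.15],
  [0, 0, -0.25],
  [0, 0, -0.292],
  [0, 0, -0.292],
  [0, 0, -0.292],
], roll=[0, 0, 0, 0, 0], gripper=[-1, -1, -1, -1, -1])

```text
t: 10.55
ee_pos: [594.2, -180.8, 191.3]
tcp_rot: [-178.7, 0.0, 10.0]
wrist_force: [-0.1, -0.7, -0.5]
width: 22.8
finger_force: 26.2
```

>>> arm_command([
  [0, 0, 0],
  [0, 0, 0],
  [0, 0, 0],
  [0, 0, 0.2],
  [0, 0, 0.4],
], roll=[0, 0, 0, 0, 0], gripper=[-0.15, -0.15, -0.15, -0.15, -0.15])

```text
t: 10.97
ee_pos: [593.2, -180.3, 250.1]
tcp_rot: [-178.6, 0.3, 10.0]
wrist_force: [1.0, -0.8, 0.4]
width: 36.5
finger_force: 0.0
```

>>> arm_command([
  [-0.2, -0.08, 0],
  [-0.4, -0.16, 0],
  [-0.63, -0.24, 0],
  [-0.63, -0.24, 0],
  [-0.63, -0.24, 0],
], roll=[0.07, 0.14, 0.2, 0.245, 0.245], gripper=[-0.15, -0.15, -0.15, -0.15, -0.15])

```text
t: 11.38
ee_pos: [497.9, -217.0, 251.6]
tcp_rot: [-178.7, 0.1, 32.0]
wrist_force: [0.1, -0.2, -0.0]
width: 36.0
finger_force: 0.0
```

```bash
python3 look.py w4.png
```

```text
11.3833 [ 497.9 -217.   251.6] [-1.787e+02  1.000e-01  3.200e+01] tip shift [-2.1  3.1] [-24.  23. -20.  48.   1. 124.]
(132, 3, 14.8, np.int32(262), array([559., -90.]), 34.1)
(322, 46, 28.3, np.int32(2123), array([ 592., -177.]), 34.5)
(54, 173, 24.2, np.int32(1424), array([463., -90.]), 34.4)
(282, 238, 21.6, np.int32(1258), array([ 497., -214.]), 34.4)
(243, 278, 18.2, np.int32(603), array([ 464., -208.]), 34.5)
(314, 282, 11.9, np.int32(232), array([ 484., -244.]), 34.4)
(284, 319, 19.7, np.int32(1019), array([ 454., -243.]), 34.5)
```

>>> arm_command([
  [0.007, -0.004, -0.1],
  [0.007, -0.004, -0.3],
  [0.007, -0.004, -0.4],
  [0.007, -0.004, -0.405],
  [0.007, -0.004, -0.405],
], roll=[0, 0, 0, 0, 0], gripper=[-0.15, -0.15, -0.15, -0.15, -0.15])

```text
t: 11.85
ee_pos: [501.8, -216.8, 190.0]
tcp_rot: [-178.7, 0.0, 32.1]
wrist_force: [0.0, 0.4, 0.2]
width: 36.2
finger_force: 0.0
```

>>> arm_command([
  [0, 0, 0],
  [0, 0, 0],
  [0, 0, 0],
  [0, 0, 0],
  [0, 0, 0],
], roll=[0, 0, 0, 0, 0], gripper=[-1, -1, -1, -1, -1])

```text
t: 12.27
ee_pos: [501.7, -217.4, 191.6]
tcp_rot: [-178.8, -0.1, 32.1]
wrist_force: [0.4, 1.0, 3.6]
width: 22.6
finger_force: 24.8
```

>>> arm_command([
  [0, 0, 0.2],
  [0.15, -0.1, 0.35],
  [0.3, -0.2, 0.35],
  [0.493, -0.356, 0.35],
  [0.493, -0.356, 0.35],
], roll=[0, 0, 0, 0, 0], gripper=[-1, -1, -1, -1, -1])

```text
t: 12.68
ee_pos: [580.3, -274.4, 244.3]
tcp_rot: [-179.3, -0.3, 32.0]
wrist_force: [1.3, -0.8, -0.5]
width: 22.8
finger_force: 24.7
```

>>> arm_command([
  [0, 0, -0.15],
  [0, 0, -0.25],
  [0, 0, -0.342],
  [0, 0, -0.342],
  [0, 0, -0.342],
], roll=[0, 0, 0, 0, 0], gripper=[-1, -1, -1, -1, -1])

```text
t: 13.1
ee_pos: [574.6, -270.4, 191.2]
tcp_rot: [-178.7, 0.1, 32.1]
wrist_force: [-0.4, 0.5, 0.4]
width: 23.1
finger_force: 27.4
```

>>> arm_command([
  [0, 0, 0],
  [0, 0, 0],
  [0, 0, 0],
  [0, 0, 0.2],
  [0, 0, 0.4],
], roll=[0, 0, 0, 0, 0], gripper=[-0.15, -0.15, -0.15, -0.15, -0.15])

```text
t: 13.52
ee_pos: [573.9, -270.0, 250.8]
tcp_rot: [-178.5, 0.2, 32.1]
wrist_force: [1.3, -0.7, 0.3]
width: 36.7
finger_force: 0.0
```

>>> arm_command([
  [-0.2, 0.1, 0],
  [-0.4, 0.106, 0],
  [-0.556, 0.106, 0],
  [-0.556, 0.106, 0],
  [-0.556, 0.106, 0],
], roll=[-0.07, -0.14, -0.2, -0.245, -0.245], gripper=[-0.15, -0.15, -0.15, -0.15, -0.15])

```text
t: 13.93
ee_pos: [490.2, -254.4, 252.5]
tcp_rot: [-178.7, 0.0, 9.9]
wrist_force: [1.2, -0.1, -0.9]
width: 36.3
finger_force: 0.0
```

```bash
python3 look.py w5.png
```

```text
13.9333 [ 490.2 -254.4  252.5] [-178.7    0.     9.9] tip shift [-0.7  3.6] [-28.  24. -19.  48.   1. 142.]
(168, 18, 28.2, np.int32(1871), array([ 591., -178.]), 34.5)
(343, 99, 25.9, np.int32(1865), array([ 570., -269.]), 34.5)
(4, 238, 17.6, np.int32(489), array([462., -94.]), 34.4)
(281, 240, 21.4, np.int32(1097), array([ 489., -251.]), 34.5)
(197, 268, 19.6, np.int32(840), array([ 463., -206.]), 34.5)
(258, 292, 20.4, np.int32(1081), array([ 454., -243.]), 34.5)
```

>>> arm_command([
  [0, -0.005, -0.1],
  [0, -0.005, -0.3],
  [0, -0.005, -0.4],
  [0, -0.005, -0.41],
  [0, -0.005, -0.41],
], roll=[0, 0, 0, 0, 0], gripper=[-0.15, -0.15, -0.15, -0.15, -0.15])

```text
t: 14.4
ee_pos: [492.0, -255.3, 189.6]
tcp_rot: [-178.7, 0.1, 10.1]
wrist_force: [-1.0, 0.2, -0.3]
width: 36.1
finger_force: 0.0
```

>>> arm_command([
  [0, 0, 0],
  [0, 0, 0],
  [0, 0, 0],
  [0, 0, 0],
  [0, 0, 0],
], roll=[0, 0, 0, 0, 0], gripper=[-1, -1, -1, -1, -1])

```text
t: 14.82
ee_pos: [492.2, -255.7, 191.3]
tcp_rot: [-178.8, -0.1, 10.0]
wrist_force: [0.3, -0.4, 2.9]
width: 23.1
finger_force: 24.8
```

>>> arm_command([
  [0, 0, 0.2],
  [0.05, 0.15, 0.35],
  [0.1, 0.3, 0.35],
  [0.18, 0.49, 0.35],
  [0.18, 0.49, 0.35],
], roll=[0, 0, 0, 0, 0], gripper=[-1, -1, -1, -1, -1])

```text
t: 15.23
ee_pos: [520.1, -178.6, 243.9]
tcp_rot: [-178.7, -0.2, 10.3]
wrist_force: [0.0, -0.0, 0.3]
width: 22.8
finger_force: 24.7
```

>>> arm_command([
  [0, 0, -0.15],
  [0, 0, -0.25],
  [0, 0, -0.342],
  [0, 0, -0.342],
  [0, 0, -0.342],
], roll=[0, 0, 0, 0, 0], gripper=[-1, -1, -1, -1, -1])

```text
t: 15.65
ee_pos: [518.2, -182.0, 191.1]
tcp_rot: [-178.7, 0.1, 10.0]
wrist_force: [0.3, -0.6, -0.2]
width: 22.9
finger_force: 26.8
```

>>> arm_command([
  [0, 0, 0],
  [0, 0, 0],
  [0, 0, 0],
  [0, 0, 0.2],
  [0, 0, 0.4],
], roll=[0, 0, 0, 0, 0], gripper=[-0.15, -0.15, -0.15, -0.15, -0.15])

```text
t: 16.07
ee_pos: [517.4, -181.6, 250.9]
tcp_rot: [-178.6, 0.2, 10.0]
wrist_force: [0.4, 0.2, -0.3]
width: 36.1
finger_force: 0.0
```

>>> arm_command([
  [-0.2, -0.1, 0],
  [-0.346, -0.182, 0],
  [-0.346, -0.182, 0],
  [-0.346, -0.182, 0],
  [-0.346, -0.182, 0],
], roll=[0.07, 0.14, 0.21, 0.28, 0.35], gripper=[-0.15, -0.15, -0.15, -0.15, -0.15])

```text
t: 16.48
ee_pos: [466.3, -209.6, 252.3]
tcp_rot: [-178.8, -0.0, 41.8]
wrist_force: [0.2, 0.3, 0.1]
width: 36.2
finger_force: 0.0
```

>>> arm_command([
  [0, 0, 0],
  [0, 0, 0],
  [0, 0, 0],
  [0, 0, 0],
], roll=[0.07, 0.14, 0.206, 0.206], gripper=[-0.15, -0.15, -0.15, -0.15])

```text
t: 16.82
ee_pos: [466.7, -209.3, 252.0]
tcp_rot: [-178.8, 0.0, 60.2]
wrist_force: [0.7, 0.5, 0.1]
width: 36.2
finger_force: 0.0
```

```bash
python3 look.py w6.png
```

```text
16.8167 [ 466.7 -209.3  252. ] [-178.8    0.    60.2] tip shift [-3.   1.7] [-24.  21. -24.  46.   0.  96.]
(157, 44, 27.8, np.int32(2000), array([462., -90.]), 34.5)
(476, 69, 28.8, np.int32(2086), array([ 591., -177.]), 34.4)
(335, 149, 24.0, np.int32(1662), array([ 514., -178.]), 34.4)
(275, 237, 21.9, np.int32(1304), array([ 462., -205.]), 34.5)
(496, 241, 23.8, np.int32(1409), array([ 569., -267.]), 34.4)
(293, 297, 19.7, np.int32(1000), array([ 452., -243.]), 34.5)
```

>>> arm_command([
  [-0.01, 0.002, -0.1],
  [-0.01, 0.002, -0.3],
  [-0.01, 0.002, -0.4],
  [-0.01, 0.002, -0.407],
  [-0.01, 0.002, -0.407],
], roll=[0, 0, 0, 0, 0], gripper=[-0.15, -0.15, -0.15, -0.15, -0.15])

```text
t: 17.28
ee_pos: [464.7, -208.7, 190.0]
tcp_rot: [-178.6, 0.0, 60.0]
wrist_force: [0.9, 0.4, 0.3]
width: 36.1
finger_force: 0.0
```

>>> arm_command([
  [0, 0, 0],
  [0, 0, 0],
  [0, 0, 0],
  [0, 0, 0],
  [0, 0, 0],
], roll=[0, 0, 0, 0, 0], gripper=[-1, -1, -1, -1, -1])

```text
t: 17.7
ee_pos: [465.8, -209.2, 191.5]
tcp_rot: [-178.9, 0.0, 60.1]
wrist_force: [-0.8, -0.5, 4.6]
width: 23.1
finger_force: 24.9
```

>>> arm_command([
  [0, 0, 0.2],
  [-0.158, 0.193, 0.3],
  [-0.158, 0.193, 0.3],
  [-0.158, 0.193, 0.3],
], roll=[0, 0, 0, 0], gripper=[-1, -1, -1, -1])

```text
t: 18.03
ee_pos: [440.7, -179.2, 236.4]
tcp_rot: [-178.8, 0.0, 60.1]
wrist_force: [0.4, 0.3, -0.4]
width: 22.6
finger_force: 24.8
```

>>> arm_command([
  [0, 0, -0.15],
  [0, 0, -0.25],
  [0, 0, -0.293],
  [0, 0, -0.293],
  [0, 0, -0.293],
], roll=[0, 0, 0, 0, 0], gripper=[-1, -1, -1, -1, -1])

```text
t: 18.45
ee_pos: [441.7, -180.2, 191.1]
tcp_rot: [-178.7, 0.0, 60.1]
wrist_force: [0.5, -0.2, -0.3]
width: 22.7
finger_force: 26.7
```

>>> arm_command([
  [0, 0, 0],
  [0, 0, 0],
  [0, 0, 0],
  [0, 0, 0.2],
  [0, 0, 0.4],
], roll=[0, 0, 0, 0, 0], gripper=[-0.15, -0.15, -0.15, -0.15, -0.15])

```text
t: 18.87
ee_pos: [440.4, -179.5, 251.0]
tcp_rot: [-178.5, 0.0, 60.1]
wrist_force: [1.1, 0.4, 0.1]
width: 36.5
finger_force: 0.0
```

>>> arm_command([
  [0.05, -0.2, 0],
  [0.1, -0.439, 0],
  [0.1, -0.439, 0],
  [0.1, -0.439, 0],
], roll=[0, 0, 0, 0], gripper=[-0.15, -0.15, -0.15, -0.15])

```text
t: 19.2
ee_pos: [457.2, -247.4, 252.1]
tcp_rot: [-178.9, 0.0, 59.9]
wrist_force: [-1.4, 1.0, -0.6]
width: 36.9
finger_force: 0.0
```

```bash
python3 look.py w7.png
```

```text
19.2 [ 457.2 -247.4  252.1] [-178.9    0.    59.9] tip shift [-2.8  1.6] [-28.  21. -23.  47.   0.  92.]
(460, 1, 19.5, np.int32(251), array([ 586., -184.]), 34.1)
(316, 73, 26.6, np.int32(1966), array([ 514., -178.]), 34.4)
(192, 148, 24.1, np.int32(1582), array([ 440., -178.]), 34.5)
(488, 175, 25.2, np.int32(1612), array([ 569., -268.]), 34.4)
(274, 236, 21.5, np.int32(1290), array([ 453., -242.]), 34.5)
```

>>> arm_command([
  [0, 0.005, -0.1],
  [0, 0.005, -0.3],
  [0, 0.005, -0.4],
  [0, 0.005, -0.407],
  [0, 0.005, -0.407],
], roll=[0, 0, 0, 0, 0], gripper=[-0.15, -0.15, -0.15, -0.15, -0.15])

```text
t: 19.67
ee_pos: [455.5, -243.8, 189.6]
tcp_rot: [-178.5, 0.0, 60.1]
wrist_force: [-0.2, -0.2, 0.1]
width: 36.3
finger_force: 0.0
```

>>> arm_command([
  [0, 0, 0],
  [0, 0, 0],
  [0, 0, 0],
  [0, 0, 0],
  [0, 0, 0],
], roll=[0, 0, 0, 0, 0], gripper=[-1, -1, -1, -1, -1])

```text
t: 20.08
ee_pos: [456.9, -245.2, 191.3]
tcp_rot: [-178.8, 0.0, 60.1]
wrist_force: [-0.3, 0.6, 2.9]
width: 23.0
finger_force: 24.9
```

>>> arm_command([
  [0, 0, 0.15],
  [0.053, -0.163, 0.15],
  [0.053, -0.163, 0.15],
  [0.053, -0.163, 0.15],
], roll=[0, 0, 0, 0], gripper=[-1, -1, -1, -1])

```text
t: 20.42
ee_pos: [465.2, -270.5, 213.6]
tcp_rot: [-178.9, 0.0, 60.0]
wrist_force: [-0.3, 0.5, 0.5]
width: 22.9
finger_force: 24.7
```

>>> arm_command([
  [0, 0, -0.1],
  [0, 0, -0.143],
  [0, 0, -0.143],
  [0, 0, -0.143],
], roll=[0, 0, 0, 0], gripper=[-1, -1, -1, -1])

```text
t: 20.75
ee_pos: [463.8, -268.9, 190.9]
tcp_rot: [-178.6, 0.0, 60.1]
wrist_force: [0.5, 0.6, -0.6]
width: 22.9
finger_force: 25.7
```

>>> arm_command([
  [0, 0, 0],
  [0, 0, 0],
  [0, 0, 0],
  [0, 0, 0.2],
  [0, 0, 0.4],
], roll=[0, 0, 0, 0, 0], gripper=[-0.15, -0.15, -0.15, -0.15, -0.15])

```text
t: 21.17
ee_pos: [463.3, -268.7, 250.5]
tcp_rot: [-178.4, 0.0, 60.1]
wrist_force: [0.3, -1.2, -0.2]
width: 36.0
finger_force: 0.0
```

>>> arm_command([
  [0, 0.25, 0.25],
  [0, 0.5, 0.5],
  [0, 0.7, 0.7],
  [0, 0.9, 0.9],
  [0, 0.9, 0.9],
], roll=[0, 0, 0, 0, 0], gripper=[-0.15, -0.15, -0.15, -0.15, -0.15])

```text
t: 21.58
ee_pos: [464.4, -132.3, 389.9]
tcp_rot: [-178.9, -0.1, 60.2]
wrist_force: [0.4, -0.3, -0.4]
width: 36.0
finger_force: 0.0
```

>>> arm_command([
  [0, 0.25, 0],
  [0, 0.5, 0],
  [0, 0.75, 0],
  [0, 1, 0],
  [0, 1, 0],
], roll=[0, 0, 0, 0, 0], gripper=[-0.15, -0.15, -0.15, -0.15, -0.15])

```text
t: 22.0
ee_pos: [464.0, 20.5, 386.8]
tcp_rot: [-178.7, -0.2, 60.5]
wrist_force: [-0.3, 0.3, 0.3]
width: 36.4
finger_force: 0.0
```

>>> arm_command([
  [0, 0.25, 0],
  [0, 0.5, 0],
  [0, 0.75, 0],
  [0, 1, 0],
  [0, 1, 0],
], roll=[0, 0, 0, 0, 0], gripper=[1, 1, 1, 1, 1])

```text
t: 22.42
ee_pos: [464.6, 170.3, 386.6]
tcp_rot: [-178.7, -0.2, 60.4]
wrist_force: [1.1, 0.1, -0.5]
width: 85.7
finger_force: 0.0
```

>>> arm_command([
  [-0.2, 0, 0],
  [-0.4, 0, 0],
  [-0.6, 0, 0],
  [-0.6, 0, 0],
  [-0.6, 0, 0],
], roll=[0, 0, 0, 0, 0], gripper=[1, 1, 1, 1, 1])

```text
t: 22.83
ee_pos: [373.1, 164.8, 386.7]
tcp_rot: [-178.8, 0.0, 60.1]
wrist_force: [0.6, 0.4, 0.3]
width: 85.2
finger_force: 0.0
```

Run:
```python
from h import *
s=sense();print(s['t'],s['ee_pos'],s['tcp_rot'],np.round(s['joint_positions']))
p,d,c=shot('top','top1.png');np.savez('top1.npz',p=p,d=d,W=world(d,c))
p,d,c=shot('wrist','w8.png');np.savez('w8.npz',p=p,d=d,W=world(d,c),K=c['mtx'],T=c['extrinsics'])
```

```text
22.8333 [373.10764189 164.79867328 386.6514946 ] [-1.78750074e+02  3.40317147e-02  6.01150054e+01] [ 23.   4. -24.  63.   1. 143.]
```

View pics/top1.png

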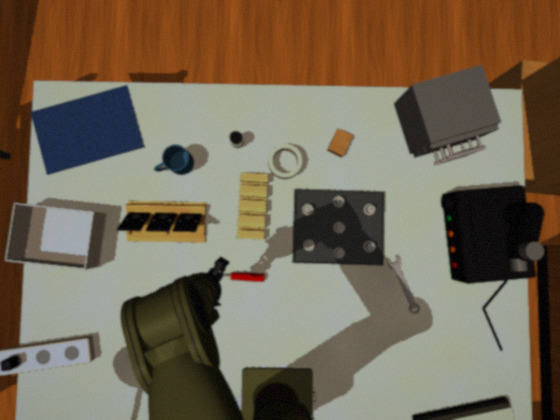

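View pics/w8.png

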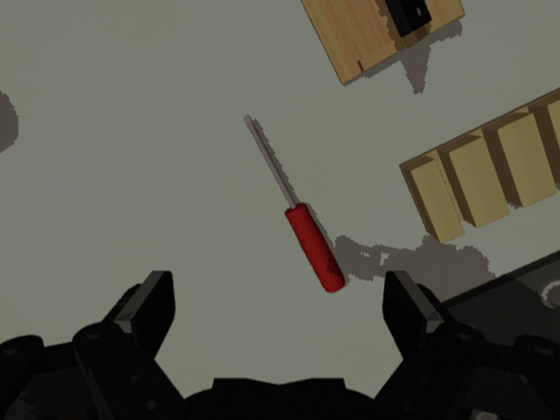

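Top view: seven knobs evenly spread in the tray (cols 308–370, rows 202–247), everything else is in place. The wrist view shows the screwdriver, the rack edge (405–560,100–240) and a corner of the rest. Next a centred look at the rack, then the panels.

>>> arm_command([
  [0.2, -0.2, 0],
  [0.4, -0.4, 0],
  [0.6, -0.6, 0],
  [0.75, -0.75, 0],
  [0.95, -0.95, 0],
], roll=[0.07, 0.14, 0.21, 0.28, 0.332], gripper=[1, 1, 1, 1, 1])

```text
t: 23.35
ee_pos: [515.9, 24.2, 386.5]
tcp_rot: [-178.8, 0.0, 90.2]
wrist_force: [0.5, 1.0, 0.4]
width: 85.0
finger_force: 0.0
```

>>> arm_command([
  [0.1, 0, 0],
  [0.25, 0, 0],
  [0.3, 0, 0],
  [0.3, 0, 0],
  [0.3, 0, 0],
], roll=[0, 0, 0, 0, 0], gripper=[1, 1, 1, 1, 1])

```text
t: 23.77
ee_pos: [558.8, 26.1, 385.9]
tcp_rot: [-178.7, 0.0, 89.9]
wrist_force: [-0.6, -0.2, 1.0]
width: 85.4
finger_force: 0.0
```

```bash
cat > shot.py <<'E'
from h import *
import sys
s=sense();print(s['t'],s['ee_pos'],s['tcp_rot'],np.round(s['joint_positions']))
n=sys.argv[1];p,d,c=shot('wrist',n+'.png');np.savez(n+'.npz',p=p,d=d,W=world(d,c),K=c['mtx'],T=c['extrinsics'])
E
python3 shot.py w9
```

```text
23.7667 [558.78731028  26.11422706 385.91807389] [-1.78656530e+02  1.84926823e-02  8.99302063e+01] [ 3. 19. -4. 68.  0. 93.]
```

>>> arm_command([
  [-0.1, 0.25, 0],
  [-0.2, 0.5, 0],
  [-0.3, 0.75, 0],
  [-0.35, 1, 0],
  [-0.35, 1, 0],
], roll=[0, 0, 0, 0, 0], gripper=[1, 1, 1, 1, 1])

```text
t: 24.23
ee_pos: [503.2, 181.5, 387.0]
tcp_rot: [-178.7, -0.2, 90.4]
wrist_force: [0.2, -0.6, 0.3]
width: 85.3
finger_force: 0.0
```

>>> arm_command([
  [0, 0.25, 0],
  [0, 0.5, 0],
  [0, 0.75, 0],
  [0, 0.9, 0],
  [0, 0.9, 0],
], roll=[0, 0, 0, 0, 0], gripper=[1, 1, 1, 1, 1])

```text
t: 24.65
ee_pos: [505.0, 315.2, 386.5]
tcp_rot: [-178.8, -0.1, 90.3]
wrist_force: [-0.1, -0.2, 0.3]
width: 85.2
finger_force: 0.0
```

>>> arm_command([
  [0, 0, 0],
  [0, 0, 0],
], roll=[0, 0], gripper=[1, 1])

```text
t: 24.82
ee_pos: [505.3, 310.6, 386.6]
tcp_rot: [-178.7, 0.1, 90.0]
wrist_force: [0.3, -0.4, 1.0]
width: 85.6
finger_force: 0.0
```

```bash
python3 shot.py w10; python3 -c "
import cv2,numpy as np
a=cv2.imread('pics/w9.png');b=cv2.imread('pics/w10.png')
cv2.imwrite('pics/pair.png',np.vstack([a[:300],b[:300]]))"
```

```text
24.8167 [505.32309021 310.64129004 386.62432964] [-1.78710378e+02  7.51245914e-02  8.99756432e+01] [ 31.  23.   1.  69.   1. 121.]
```

View pics/pair.png

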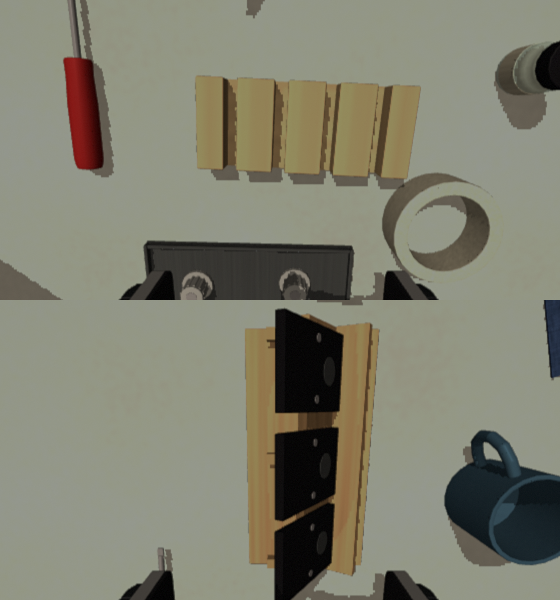

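Top half: rack with 5 slats (cols 195–420, rows 75–178), four grooves between them. Bottom half: three panels (cols 275–342, rows 310–600 of the pair), top edges at the left (towards the robot).

```bash
cat > m.py <<'E'
from h import *
z=np.load('w9.npz');p,W=z['p'],z['W'];c={'mtx':z['K'],'extrinsics':z['T']}
hsv=cv2.cvtColor(p,cv2.COLOR_RGB2HSV)
Z=cv2.medianBlur(W[...,2].astype(np.float32),5)
m=((Z>28)&(Z<48)&(hsv[...,1]>70)).astype(np.uint8);m[190:]=0;m[:,:180]=0;m[:,440:]=0
n,l,s,ce=cv2.connectedComponentsWithStats(cv2.morphologyEx(m,2,np.ones((3,3))))
for i in range(1,n):
    if s[i,4]>300:
        uv=np.argwhere(l==i)[:,::-1];P=np.array([ray(c,u,v,36) for u,v in uv]).astype(np.float32)
        print(s[i,4],'z',np.median(Z[l==i]).round(1),'x',np.percentile(P[:,0],[3,97]).round(1),'y',np.percentile(P[:,1],[1,99]).round(1),cv2.minAreaRect(P))
z=np.load('w10.npz');p,W=z['p'],z['W'];Z=W[...,2]
m=((p.max(2)<90)&(cv2.medianBlur(Z.astype(np.float32),5)>25)).astype(np.uint8);m[:,:262]=0;m[:,350:]=0
n,l,s,ce=cv2.connectedComponentsWithStats(cv2.morphologyEx(m,2,np.ones((3,3))))
for i in range(1,n):
    if s[i,4]>800:
        P=W[(l==i)];P=P[(P[:,2]<140)]
        cc=P.mean(0);N=np.linalg.svd(P-cc,full_matrices=False)[2]
        top=P[P[:,2]>np.percentile(P[:,2],97)];bot=P[P[:,2]<np.percentile(P[:,2],3)]
        print(s[i],cc.round(1),'n',N[2].round(2),'z',np.percentile(P[:,2],[1,99]).round(),'y',np.percentile(P[:,1],[1,50,99]).round(1),'top',top.mean(0).round(),'bot',bot.mean(0).round())
E
python3 m.py
```

```text
2628 z 36.3 x [479. 503.] y [ 45.2 122.2] ((490.7345275878906, 83.46983337402344), (79.12361907958984, 24.81244468688965), 87.44540405273438)
3414 z 36.4 x [514.8 545.5] y [ 42.6 120.5] ((530.0986328125, 81.58641052246094), (79.18788146972656, 32.51416778564453), 87.31156921386719)
3397 z 36.4 x [558.6 589.1] y [ 40.9 118. ] ((573.7969970703125, 79.53153228759766), (79.18638610839844, 32.300350189208984), 87.29270935058594)
3510 z 36.3 x [601.5 632.9] y [ 39.2 116.3] ((617.1314697265625, 77.48628997802734), (79.19090270996094, 33.31380844116211), 87.22782897949219)
2744 z 36.3 x [644.  668.7] y [ 37.  114.6] ((656.1221313476562, 75.658935546875), (79.17664337158203, 26.24659538269043), 87.28963470458984)
[  274     9    67   298 15526] [519.9 347.1  75.7] n [ 0.86 -0.    0.51] z [ 26. 107.] y [231.9 350.5 440.9] top [502. 349. 107.] bot [548. 346.  27.]
[ 262  376   88   44 3458] [558.4  88.8  22.8] n [-0.01  0.75 -0.66] z [18. 28.] y [84.3 88.8 93.2] top [559.  93.  28.] bot [558.  84.  18.]
```

```bash
cat >> m.py <<'E'
print('---')
i=1;mm=(l==i)&(Z>60)&(Z<120);P=W[mm]
for a,b in((226,300),(300,374),(374,450)):
    # rough: gaps from histogram
    pass
h,e=np.histogram(P[:,1],np.arange(215,455,3));print(list(zip(e[:-1].astype(int),h)))
for lo,hi in((52,62),(95,100)):
    Q=W[(l==i)&(abs(Z-(lo+hi)/2)<(hi-lo)/2)];print(lo,hi,Q[:,0].mean())
Y,X=np.nonzero(l==i);print('topedge', np.median([W[r,X[Y==r].min()+2] for r in np.unique(Y)],0))
R=(cv2.cvtColor(p,cv2.COLOR_RGB2HSV)[...,1]>90)&(W[...,1]>230)&(W[...,1]<430)
for x in range(462,590,8):
    q=R&(abs(W[...,0]-x)<4);print(x,q.sum(),np.percentile(W[q][:,2],[10,50,90]).round() if q.sum()>20 else '')
E
python3 m.py | sed -n '/---/,$p'
```

```text
---
[(np.int64(215), np.int64(0)), (np.int64(218), np.int64(0)), (np.int64(221), np.int64(0)), (np.int64(224), np.int64(0)), (np.int64(227), np.int64(34)), (np.int64(230), np.int64(121)), (np.int64(233), np.int64(119)), (np.int64(236), np.int64(131)), (np.int64(239), np.int64(114)), (np.int64(242), np.int64(127)), (np.int64(245), np.int64(128)), (np.int64(248), np.int64(126)), (np.int64(251), np.int64(121)), (np.int64(254), np.int64(125)), (np.int64(257), np.int64(124)), (np.int64(260), np.int64(133)), (np.int64(263), np.int64(134)), (np.int64(266), np.int64(126)), (np.int64(269), np.int64(128)), (np.int64(272), np.int64(136)), (np.int64(275), np.int64(127)), (np.int64(278), np.int64(138)), (np.int64(281), np.int64(136)), (np.int64(284), np.int64(143)), (np.int64(287), np.int64(136)), (np.int64(290), np.int64(283)), (np.int64(293), np.int64(6)), (np.int64(296), np.int64(0)), (np.int64(299), np.int64(22)), (np.int64(302), np.int64(144)), (np.int64(305), np.int64(147)), (np.int64(308), np.int64(144)), (np.int64(311), np.int64(156)), (np.int64(314), np.int64(152)), (np.int64(317), np.in
[... 1173 characters left out ...]
.int64(225)), (np.int64(431), np.int64(219)), (np.int64(434), np.int64(236)), (np.int64(437), np.int64(226)), (np.int64(440), np.int64(140)), (np.int64(443), np.int64(1)), (np.int64(446), np.int64(0)), (np.int64(449), np.int64(0))]
52 62 530.2684875774714
95 100 508.29092742286474
topedge [498.38963407 347.87163832 104.19198837]
462 580 [232. 248. 261.]
470 1589 [5. 6. 7.]
478 1699 [5. 6. 8.]
486 1732 [6. 6. 8.]
494 1176 [  6.   7. 288.]
502 689 [  6. 105. 356.]
510 781 [  6.  93. 288.]
518 809 [ 58.  79. 293.]
526 536 [ 48.  64. 292.]
534 359 [34. 47. 59.]
542 581 [ 23.  46. 258.]
550 1005 [19. 21. 27.]
558 2011 [21. 23. 26.]
566 2163 [26. 28. 30.]
574 1042 [27. 30. 31.]
582 1240 [5. 6. 7.]
```

>>> arm_command([
  [0.04, -0.25, 0],
  [0.04, -0.34, 0],
  [0.04, -0.34, -0.2],
  [0.04, -0.34, -0.4],
  [0.04, -0.34, -0.4],
], roll=[0, 0, 0, 0, 0], gripper=[0.1, 0.1, 0.1, 0.1, 0.1])

```text
t: 25.28
ee_pos: [509.9, 257.3, 321.8]
tcp_rot: [-178.2, 0.3, 89.8]
wrist_force: [-1.5, 0.4, 0.4]
width: 47.1
finger_force: 0.0
```

>>> arm_command([
  [0, 0, -0.15],
  [0, 0, -0.3],
  [0, 0, -0.45],
  [0, 0, -0.53],
  [0, 0, -0.53],
], roll=[0, 0, 0, 0, 0], gripper=[0.1, 0.1, 0.1, 0.1, 0.1])

```text
t: 25.7
ee_pos: [511.1, 259.0, 245.5]
tcp_rot: [-178.5, 0.1, 89.9]
wrist_force: [0.1, -1.3, -0.1]
width: 46.9
finger_force: 0.0
```

```bash
python3 shot.py w11;  python3 - <<'E'
from h import *
p,d,c=shot('scene','s1.png')
a=cv2.resize(p[110:240,310:500],None,fx=3,fy=3)[:,:,::-1];b=cv2.imread('pics/w11.png')
b=cv2.resize(b,(520,390));cv2.imwrite('pics/pp.png',cv2.resize(np.hstack([a,b]),None,fx=.73,fy=.73))
E
```

```text
25.7 [511.08456132 259.03340699 245.46346774] [-1.78489094e+02  1.46705049e-01  8.98860985e+01] [ 27.  26. -16.  49.   1. 117.]
```

View pics/pp.png

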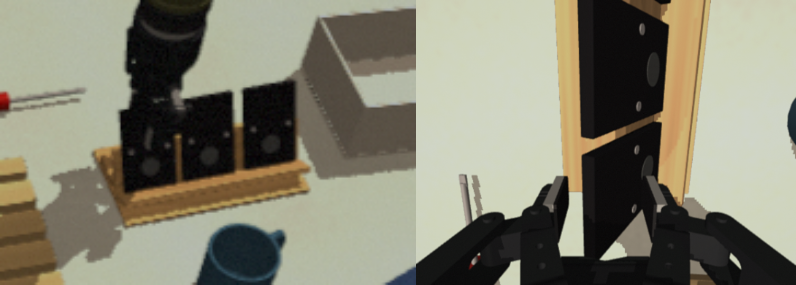

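The fingers straddle the first panel's top (wrist: pads at (557,195) and (652,195) with the panel between). Swing it upright, then close.

>>> arm_command([
  [0.06, 0, 0.01],
  [0.12, 0, 0.03],
  [0.18, 0, 0.05],
  [0.24, 0, 0.06],
  [0.26, 0, 0.07],
], roll=[0, 0, 0, 0, 0], gripper=[0.1, 0.1, 0.1, 0.1, 0.1])

```text
t: 26.22
ee_pos: [553.5, 260.6, 259.3]
tcp_rot: [-179.0, -0.1, 89.9]
wrist_force: [0.5, 1.1, -0.2]
width: 47.2
finger_force: 0.1
```

>>> arm_command([
  [0, 0, 0],
  [0, 0, 0],
  [0, 0, 0],
  [0, 0, 0],
  [0, 0, 0],
], roll=[0, 0, 0, 0, 0], gripper=[-1, -1, -1, -1, -1], squeeze=30)

```text
t: 26.63
ee_pos: [551.2, 260.4, 257.5]
tcp_rot: [-178.8, 0.0, 90.0]
wrist_force: [2.4, -1.2, -0.9]
width: 7.4
finger_force: 31.6
```

>>> arm_command([
  [0, 0, 0.02],
  [0, 0, 0.1],
  [0, 0, 0.25],
  [0, 0, 0.4],
  [0, 0, 0.4],
], roll=[0, 0, 0, 0, 0], gripper=[-1, -1, -1, -1, -1])

```text
t: 27.05
ee_pos: [551.9, 261.0, 321.7]
tcp_rot: [-179.0, -0.2, 90.0]
wrist_force: [1.7, 0.6, -0.9]
width: 7.7
finger_force: 31.7
```

```bash
python3 shot.py w12;  python3 - <<'E'
from h import *
p,d,c=shot('scene','s2.png')
a=cv2.resize(p[110:240,310:500],None,fx=3,fy=3)[:,:,::-1];b=cv2.imread('pics/w12.png')
b=cv2.resize(b,(520,390));cv2.imwrite('pics/pp2.png',cv2.resize(np.hstack([a,b]),None,fx=.73,fy=.73))
E
```

```text
27.05 [551.90995536 260.99685918 321.70244564] [-1.79038697e+02 -1.57884143e-01  8.99673115e+01] [ 25.  26.  -4.  61.   1. 115.]
```

View pics/pp2.png

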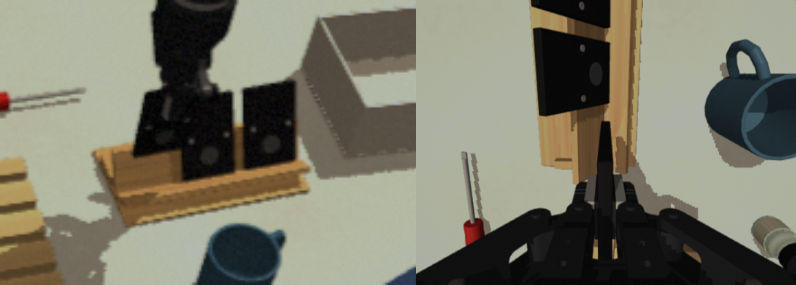

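Panel is gripped flush (7.5 mm) and upright in the fingers. I'll carry it over the second groove and check the alignment.

>>> arm_command([
  [0.01, -0.25, 0],
  [0.02, -0.5, 0],
  [0.035, -0.75, 0],
  [0.035, -1, 0],
  [0.035, -1, 0],
], roll=[0, 0, -0.03, -0.03, -0.03], gripper=[-1, -1, -1, -1, -1])

```text
t: 27.57
ee_pos: [554.9, 104.8, 315.6]
tcp_rot: [-178.5, 0.3, 86.9]
wrist_force: [-0.2, 0.8, -0.7]
width: 7.7
finger_force: 31.5
```

>>> arm_command([
  [0, -0.2, -0.1],
  [0, -0.2, -0.17],
  [0, -0.2, -0.17],
  [0, -0.2, -0.17],
  [0, -0.2, -0.17],
], roll=[0, 0, 0, 0, 0], gripper=[-1, -1, -1, -1, -1])

```text
t: 27.98
ee_pos: [556.2, 81.2, 291.6]
tcp_rot: [-178.7, -0.0, 87.3]
wrist_force: [0.0, 1.0, -0.5]
width: 7.7
finger_force: 31.4
```

```bash
python3 shot.py w13;  python3 - <<'E'
from h import *
p,d,c=shot('scene','s3.png')
a=cv2.resize(p[150:270,240:400],None,fx=2.5,fy=2.5)[:,:,::-1];b=cv2.imread('pics/w13.png')[40:340,130:530]
print(a.shape,b.shape);cv2.imwrite('pics/pp3.png',np.hstack([a,b]))
E
```

```text
27.9833 [556.16040946  81.17240363 291.58266669] [-1.78671618e+02 -1.55069169e-03  8.73070713e+01] [  8.  23. -13.  55.   0. 101.]
(300, 400, 3) (300, 400, 3)
```

View pics/pp3.png

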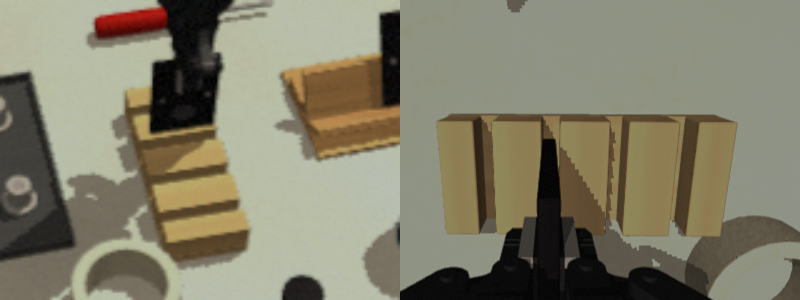

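Wrist view (right): panel's lower end (crop (548,138)) stands over the second groove between the slat edges at crop cols 541 and 560. Measure the offset.

```bash
cat > al.py <<'E'
from h import *
import sys
z=np.load(sys.argv[1]+'.npz');p,W=z['p'],z['W'];c={'mtx':z['K'],'extrinsics':z['T']}
zb=float(sys.argv[2]) # panel bottom height
dark=(p.max(2)<60)
# panel lower +y corner: topmost dark pixels near column 278
cols=slice(255,305);rows=[r for r in range(100,300) if dark[r,cols].sum()>=6]
r0=rows[0];us=[np.nonzero(dark[r,cols])[0]+255 for r in range(r0,r0+12)]
L=np.median([u.min() for u in us]);Rr=np.median([u.max() for u in us])
print('panel top row',r0,'cols',L,Rr)
print('panel bottom +y corner world',ray(c,L-.5,r0+1,zb).round(1),ray(c,Rr+.5,r0+1,zb).round(1))
Z=cv2.medianBlur(W[...,2].astype(np.float32),5);hsv=cv2.cvtColor(p,cv2.COLOR_RGB2HSV)
m=((Z>28)&(Z<44)&(hsv[...,1]>70)).astype(np.uint8);m[:,:120]=0
n,l,s,ce=cv2.connectedComponentsWithStats(cv2.morphologyEx(m,2,np.ones((3,3))))
C=[]
for i in range(1,n):
    if s[i,4]>800:
        v,u=np.nonzero(l==i);P=np.array([ray(c,a,b,36) for a,b in zip(u,v)]).astype(np.float32)
        (cx,cy),_,_=cv2.minAreaRect(P);far=P[P[:,1]>np.percentile(P[:,1],60)]
        print(s[i,4],'slat',round(cx,1),round(cy,1),'x at far part',np.percentile(far[:,0],[4,96]).round(1),'ymax',np.percentile(P[:,1],99).round(1),cv2.minAreaRect(P)[1:])
E
python3 al.py w13 56
```

```text
panel top row 179 cols 272.0 285.0
panel bottom +y corner world [548.5 112.3] [556.7 112. ]
4329 slat 491.3 84.1 x at far part [480.7 504.1] ymax 123.7 ((80.35247039794922, 25.62213134765625), 87.28887176513672)
4860 slat 530.2 82.6 x at far part [516.6 546. ] ymax 122.2 ((80.1064682006836, 32.56065368652344), 87.29012298583984)
5201 slat 573.4 80.6 x at far part [560.2 589.6] ymax 120.2 ((80.24671173095703, 33.05218505859375), 87.3179931640625)
5893 slat 616.9 78.4 x at far part [602.6 633.4] ymax 117.9 ((80.78873443603516, 33.59607696533203), 87.35436248779297)
4730 slat 655.9 76.6 x at far part [644.8 669.3] ymax 115.9 ((79.8521499633789, 26.969331741333008), 87.39649963378906)
```

>>> arm_command([
  [0.005, 0.009, 0],
  [0.005, 0.009, -0.08],
  [0.005, 0.009, -0.14],
  [0.005, 0.009, -0.18],
  [0.005, 0.009, -0.18],
], roll=[0, 0, 0, 0, 0], gripper=[-1, -1, -1, -1, -1])

```text
t: 28.5
ee_pos: [556.3, 81.9, 263.5]
tcp_rot: [-178.6, 0.0, 87.3]
wrist_force: [-0.1, 0.5, -2.0]
width: 7.4
finger_force: 31.7
```

>>> arm_command([
  [0, 0, -0.04],
  [0, 0, -0.07],
  [0, 0, -0.1],
  [0, 0, -0.1],
], roll=[0, 0, 0, 0], gripper=[-1, -1, -1, -1])

```text
t: 28.83
ee_pos: [556.7, 81.6, 249.0]
tcp_rot: [-178.6, 0.0, 87.2]
wrist_force: [-0.1, 0.0, -1.7]
width: 7.7
finger_force: 31.7
```

>>> arm_command([
  [0, 0, -0.01],
  [0, 0, -0.02],
  [0, 0, -0.025],
  [0, 0, -0.025],
], roll=[0, 0, 0, 0], gripper=[-1, -1, -1, -1])

```text
t: 29.17
ee_pos: [557.1, 81.7, 246.2]
tcp_rot: [-178.7, 0.0, 87.2]
wrist_force: [-0.3, 0.7, -1.0]
width: 7.6
finger_force: 31.7
```

>>> arm_command([
  [0, 0, -0.01],
  [0, 0, -0.015],
  [0, 0, -0.015],
], roll=[0, 0, 0], gripper=[-1, -1, -1])

```text
t: 29.42
ee_pos: [557.2, 81.7, 245.9]
tcp_rot: [-178.8, -0.0, 87.2]
wrist_force: [-2.3, 0.4, 10.2]
width: 7.5
finger_force: 33.5
```

>>> arm_command([
  [0, 0, 0],
  [0, 0, 0],
  [0, 0, 0],
  [0, 0, 0.2],
  [0, 0, 0.4],
], roll=[0, 0, 0, 0, 0], gripper=[-0.6, -0.5, -0.5, -0.5, -0.5])

```text
t: 29.83
ee_pos: [556.0, 81.5, 302.6]
tcp_rot: [-178.4, 0.1, 87.2]
wrist_force: [0.4, 0.0, -0.3]
width: 21.0
finger_force: 0.0
```

>>> arm_command([
  [0, 0, 0.25],
  [-0.05, 0.2, 0.25],
  [-0.1, 0.4, 0.25],
  [-0.2, 0.6, 0.25],
  [-0.3, 0.85, 0.25],
], roll=[0, 0.03, 0.03, 0.03, 0.03], gripper=[0.1, 0.1, 0.1, 0.1, 0.1])

```text
t: 30.25
ee_pos: [512.0, 209.5, 341.7]
tcp_rot: [-178.8, 0.0, 89.8]
wrist_force: [1.2, -0.2, -0.4]
width: 47.0
finger_force: 0.0
```

>>> arm_command([
  [0, 0.25, 0],
  [0, 0.5, 0],
  [0, 0.75, 0],
  [0, 0.84, 0],
  [0, 0.84, 0],
], roll=[0, 0, 0, 0, 0], gripper=[0.1, 0.1, 0.1, 0.1, 0.1])

```text
t: 30.67
ee_pos: [511.9, 338.6, 341.0]
tcp_rot: [-178.8, -0.1, 90.2]
wrist_force: [-1.4, -0.6, -0.8]
width: 47.1
finger_force: 0.0
```

```bash
python3 shot.py w14; sed -e "s/w10.npz/w14.npz/" m.py > m2.py; python3 m2.py | grep -E "^\[ +[0-9]+ +[0-9]+ .*n \[|topedge";  python3 - <<'E'
from h import *
p,d,c=shot('scene','s4.png')
a=cv2.resize(p[150:270,240:400],None,fx=2.5,fy=2.5)[:,:,::-1];b=cv2.imread('pics/w14.png')[40:340,130:530]
cv2.imwrite('pics/pp4.png',np.hstack([a,b]))
E
```

```text
30.6667 [511.90992561 338.55310883 340.98064351] [-1.78770947e+02 -5.28505610e-02  9.01988919e+01] [ 33.  26.  -1.  64.   1. 123.]
[  262    46    78   294 15997] [520.6 367.5  73.8] n [-0.87  0.03 -0.5 ] z [ 26. 107.] y [229.3 375.5 441.1] top [502. 382. 107.] bot [547. 354.  27.]
[ 332  260   18   97 1310] [561.1 215.6  16.8] n [ 0.94  0.32 -0.07] z [ 2. 25.] y [203.8 220.2 223.2] top [560. 220.  25.] bot [564. 204.   1.]m2.py:17: RuntimeWarning: Mean of empty slice.
  cc=P.mean(0);N=np.linalg.svd(P-cc,full_matrices=False)[2]
  ret = um.true_divide(
Traceback (most recent call last):
  File "m2.py", line 18, in <module>
    top=P[P[:,2]>np.percentile(P[:,2],97)];bot=P[P[:,2]<np.percentile(P[:,2],3)]
                 ~~~~~~~~~~~~~^^^^^^^^^^^
IndexError: index -1 is out of bounds for axis 0 with size 0
```

View pics/pp4.png

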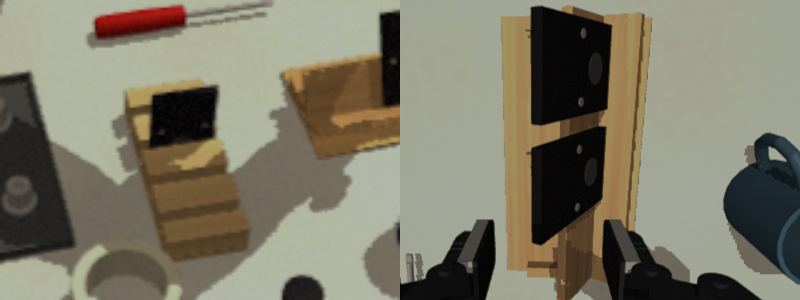

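Panel 1 stands upright in the second groove (scene crop (183,118)); the other two are undisturbed. Same procedure for panel 2.

>>> arm_command([
  [0, 0, 0],
  [0, 0, -0.2],
  [0, 0, -0.4],
  [0, 0, -0.55],
  [0, 0, -0.625],
], roll=[0, 0, 0, 0, 0], gripper=[0.1, 0.1, 0.1, 0.1, 0.1])

```text
t: 31.18
ee_pos: [511.2, 332.4, 244.8]
tcp_rot: [-178.5, 0.2, 89.8]
wrist_force: [0.1, 0.2, 0.1]
width: 47.2
finger_force: 0.0
```

>>> arm_command([
  [0, 0, 0],
  [0, 0, 0],
], roll=[0, 0], gripper=[0.1, 0.1])

```text
t: 31.35
ee_pos: [512.1, 333.5, 247.5]
tcp_rot: [-178.7, 0.1, 89.8]
wrist_force: [0.0, -0.9, 0.3]
width: 47.0
finger_force: 0.0
```

>>> arm_command([
  [0.06, 0, 0.01],
  [0.12, 0, 0.03],
  [0.18, 0, 0.05],
  [0.24, 0, 0.06],
  [0.26, 0, 0.07],
], roll=[0, 0, 0, 0, 0], gripper=[0.1, 0.1, 0.1, 0.1, 0.1])

```text
t: 31.77
ee_pos: [553.5, 335.3, 260.1]
tcp_rot: [-179.0, -0.1, 89.9]
wrist_force: [0.2, 1.0, -0.5]
width: 47.0
finger_force: 0.1
```

>>> arm_command([
  [0, 0, 0],
  [0, 0, 0],
  [0, 0, 0],
  [0, 0, 0],
  [0, 0, 0],
], roll=[0, 0, 0, 0, 0], gripper=[-1, -1, -1, -1, -1], squeeze=30)

```text
t: 32.18
ee_pos: [551.3, 335.3, 258.4]
tcp_rot: [-178.8, 0.0, 90.0]
wrist_force: [2.7, -1.0, -1.2]
width: 7.6
finger_force: 29.3
```

>>> arm_command([
  [0, 0, 0.02],
  [0, 0, 0.1],
  [0, 0, 0.25],
  [0, 0, 0.4],
  [0, 0, 0.4],
], roll=[0, 0, 0, 0, 0], gripper=[-1, -1, -1, -1, -1])

```text
t: 32.6
ee_pos: [551.7, 336.0, 322.7]
tcp_rot: [-179.0, -0.2, 90.0]
wrist_force: [1.4, -0.6, -1.3]
width: 7.6
finger_force: 29.5
```

>>> arm_command([
  [0.15, -0.2, 0],
  [0.324, -0.3, 0],
  [0.324, -0.55, 0],
  [0.324, -0.8, 0],
  [0.324, -0.9, 0],
], roll=[0, 0, -0.03, -0.03, -0.03], gripper=[-1, -1, -1, -1, -1])

```text
t: 33.02
ee_pos: [598.9, 196.3, 316.7]
tcp_rot: [-178.5, 0.2, 87.1]
wrist_force: [-0.9, 0.0, -1.7]
width: 7.5
finger_force: 30.1
```

>>> arm_command([
  [0, -0.25, 0],
  [0, -0.5, 0],
  [0, -0.787, 0],
  [0, -0.787, 0],
  [0, -0.787, 0],
], roll=[0, 0, 0, 0, 0], gripper=[-1, -1, -1, -1, -1])

```text
t: 33.43
ee_pos: [599.0, 80.0, 317.6]
tcp_rot: [-178.6, -0.0, 87.0]
wrist_force: [-0.4, 1.5, -1.8]
width: 7.6
finger_force: 30.1
```

>>> arm_command([
  [0, 0, -0.1],
  [0, 0, -0.17],
  [0, 0, -0.17],
  [0, 0, -0.17],
], roll=[0, 0, 0, 0], gripper=[-1, -1, -1, -1])

```text
t: 33.77
ee_pos: [598.9, 83.3, 291.5]
tcp_rot: [-178.6, 0.0, 87.3]
wrist_force: [0.3, 0.0, -1.8]
width: 7.9
finger_force: 30.0
```

```bash
python3 shot.py w15; python3 al.py w15 54
python3 - <<'E'
from h import *
# panel-1 top in wrist image
z=np.load('w15.npz');p,W=z['p'],z['W'];m=(p.max(2)<60)&(W[...,2]>50)&(W[...,2]<130);m[:,250:]=0;m[300:]=0
P=W[m];print('panel1',len(P),np.percentile(P,[2,50,98],axis=0).round(1))
E
```

```text
33.7667 [598.90866064  83.2550265  291.47846497] [-1.78554842e+02  2.39576971e-02  8.73455274e+01] [  8.  27.  -7.  58.   0. 101.]
panel top row 182 cols 272.5 285.0
panel bottom +y corner world [590.8 112.2] [598.9 111.8]
3350 slat 497.4 83.4 x at far part [489.  505.9] ymax 123.7 ((82.75016021728516, 24.05550193786621), 80.03791046142578)
3049 slat 531.6 82.3 x at far part [517.1 547.8] ymax 122.3 ((80.5448226928711, 34.88954162597656), 87.27580261230469)
4507 slat 572.9 80.8 x at far part [559.5 589.1] ymax 120.3 ((80.52345275878906, 33.22736740112305), 86.59668731689453)
5085 slat 617.2 78.4 x at far part [604.3 633.7] ymax 118.1 ((80.89237976074219, 33.44906234741211), 87.30416107177734)
4393 slat 656.7 76.5 x at far part [646.2 669.4] ymax 116.1 ((80.17761993408203, 25.50869369506836), 87.46477508544922)
panel1 4184 [[550.6  56.3  52.5]
 [556.9  91.4  98.2]
 [558.9 113.9 109.6]]
```

>>> arm_command([
  [0.014, -0.003, 0],
  [0.014, -0.003, -0.08],
  [0.014, -0.003, -0.14],
  [0.014, -0.003, -0.18],
  [0.014, -0.003, -0.18],
], roll=[0, 0, 0, 0, 0], gripper=[-1, -1, -1, -1, -1])

```text
t: 34.23
ee_pos: [602.9, 82.4, 272.3]
tcp_rot: [-179.2, -0.1, 87.3]
wrist_force: [-7.3, 0.0, 29.1]
width: 7.7
finger_force: 37.1
```

>>> arm_command([
  [0, 0, -0.04],
  [0, 0, -0.07],
  [0, 0, -0.1],
  [0, 0, -0.1],
], roll=[0, 0, 0, 0], gripper=[-1, -1, -1, -1])

```text
t: 34.57
ee_pos: [602.5, 82.7, 260.6]
tcp_rot: [-179.3, -0.2, 87.3]
wrist_force: [-13.6, -0.4, 47.5]
width: 7.5
finger_force: 40.2
```

>>> arm_command([
  [0, 0, -0.01],
  [0, 0, -0.02],
  [0, 0, -0.02],
  [0, 0, -0.02],
], roll=[0, 0, 0, 0], gripper=[-1, -1, -1, -1])

```text
t: 34.9
ee_pos: [602.5, 82.7, 257.7]
tcp_rot: [-179.2, -0.2, 87.3]
wrist_force: [-13.7, 0.7, 50.2]
width: 7.5
finger_force: 40.3
```

Panel caught a slat. Back off and re-measure, after settling.

>>> arm_command([
  [0, 0, 0.1],
  [0, 0, 0.2],
  [0, 0, 0.2],
  [0, 0, 0.2],
  [0, 0, 0.2],
], roll=[0, 0, 0, 0, 0], gripper=[-1, -1, -1, -1, -1])

```text
t: 35.32
ee_pos: [601.6, 81.8, 276.8]
tcp_rot: [-178.7, 0.0, 87.3]
wrist_force: [-0.6, 0.4, -1.4]
width: 7.5
finger_force: 33.1
```

>>> arm_command([
  [0, 0, 0],
  [0, 0, 0],
  [0, 0, 0],
  [0, 0, 0],
], roll=[0, 0, 0, 0], gripper=[-1, -1, -1, -1])

```text
t: 35.65
ee_pos: [601.7, 81.7, 277.0]
tcp_rot: [-178.7, 0.0, 87.2]
wrist_force: [0.4, 0.2, -1.6]
width: 7.8
finger_force: 33.1
```

```bash
python3 shot.py w16; python3 al.py w16 57
python3 - <<'E'
from h import *
p,d,c=shot('scene','s5.png')
a=cv2.resize(p[150:270,240:400],None,fx=2.5,fy=2.5)[:,:,::-1];b=cv2.imread('pics/w16.png')[40:340,130:530]
cv2.imwrite('pics/pp5.png',np.hstack([a,b]))
E
```

```text
35.65 [601.65730419  81.67036774 277.00492633] [-1.78669574e+02  2.38095052e-02  8.72453668e+01] [  8.  28.  -8.  56.   0. 100.]
panel top row 190 cols 269.0 284.0
panel bottom +y corner world [592.8 109.8] [601.6 109.5]
1910 slat 502.5 83.4 x at far part [497.6 506.6] ymax 122.8 ((81.28486633300781, 14.002679824829102), 79.94397735595703)
2834 slat 531.4 82.6 x at far part [517.2 548.2] ymax 122.7 ((80.6791000366211, 34.59137725830078), 87.21458435058594)
5431 slat 573.7 80.3 x at far part [559.5 590.6] ymax 120.0 ((80.28042602539062, 35.08037185668945), 87.49549102783203)
5226 slat 617.4 78.3 x at far part [604.1 633.7] ymax 118.1 ((80.4292221069336, 32.96424865722656), 87.32905578613281)
4960 slat 656.6 76.7 x at far part [646.3 669.4] ymax 116.3 ((80.2959213256836, 25.512935638427734), 87.32133483886719)
```

View pics/pp5.png

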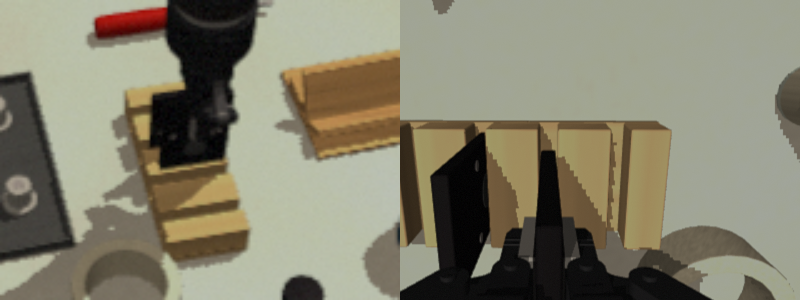

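Left: panel 1 upright in groove 2, panel 2 held over groove 3. Right: its lower end at crop (548,152), nearly centred between the slat edges (538/559).

Run:
```python
import numpy as np
for n,r,c in(('w13',179,278),('w15',182,278),('w16',190,277)):
    W=np.load(n+'.npz')['W'];print(n,np.median(W[r+3:r+14,c-4:c+5].reshape(-1,3),0).round(1),np.median(W[r+2:r+5,c-4:c+5].reshape(-1,3),0).round(1), W[r+20:r+60:8,c-4:c+4].mean(1).round(1).tolist())
```

```text
w13 [552.9 113.3  80.2] [552.6 113.3  67.5] [[553.3, 113.3, 104.8], [553.6, 113.3, 118.2], [553.9, 113.2, 129.3], [554.2, 113.3, 139.6], [554.4, 113.2, 147.7]]
w15 [595.  113.2  77.3] [594.8 113.2  65.1] [[595.5, 113.1, 101.5], [595.8, 113.0, 114.6], [596.1, 113.0, 125.9], [596.4, 113.0, 135.8], [596.6, 113.0, 144.4]]
w16 [598.1 110.6  76. ] [597.7 110.6  65.3] [[598.4, 110.7, 97.7], [598.7, 110.9, 109.7], [599.0, 110.9, 119.9], [600.0, 116.3, 143.3], [599.5, 111.1, 136.8]]
```

>>> arm_command([
  [-0.005, 0.005, 0],
  [-0.005, 0.005, 0],
  [-0.005, 0.005, -0.05],
  [-0.005, 0.005, -0.1],
  [-0.005, 0.005, -0.1],
], roll=[0, 0, 0, 0, 0], gripper=[-1, -1, -1, -1, -1])

```text
t: 36.17
ee_pos: [600.2, 82.4, 260.7]
tcp_rot: [-178.6, 0.0, 87.3]
wrist_force: [-0.6, 0.1, -2.0]
width: 7.9
finger_force: 33.0
```

>>> arm_command([
  [0, 0, -0.02],
  [0, 0, -0.04],
  [0, 0, -0.06],
  [0, 0, -0.06],
], roll=[0, 0, 0, 0], gripper=[-1, -1, -1, -1])

```text
t: 36.5
ee_pos: [600.8, 82.4, 253.0]
tcp_rot: [-178.7, 0.0, 87.2]
wrist_force: [0.0, 0.5, -1.3]
width: 7.4
finger_force: 33.0
```

>>> arm_command([
  [0, 0, -0.04],
  [0, 0, -0.07],
  [0, 0, -0.1],
  [0, 0, -0.1],
], roll=[0, 0, 0, 0], gripper=[-1, -1, -1, -1])

```text
t: 36.83
ee_pos: [600.5, 82.4, 237.5]
tcp_rot: [-178.6, 0.0, 87.2]
wrist_force: [0.2, 0.4, -1.3]
width: 7.6
finger_force: 33.0
```

>>> arm_command([
  [0, 0, -0.01],
  [0, 0, -0.02],
  [0, 0, -0.03],
  [0, 0, -0.03],
], roll=[0, 0, 0, 0], gripper=[-1, -1, -1, -1])

```text
t: 37.17
ee_pos: [601.0, 82.4, 234.1]
tcp_rot: [-178.7, 0.0, 87.2]
wrist_force: [0.7, -0.2, -1.0]
width: 7.7
finger_force: 33.0
```

>>> arm_command([
  [0, 0, -0.01],
  [0, 0, -0.015],
  [0, 0, -0.015],
], roll=[0, 0, 0], gripper=[-1, -1, -1])

```text
t: 37.42
ee_pos: [601.0, 82.4, 231.9]
tcp_rot: [-178.7, 0.0, 87.2]
wrist_force: [-1.1, -0.3, -1.9]
width: 7.9
finger_force: 33.0
```

>>> arm_command([
  [0, 0, -0.01],
  [0, 0, -0.015],
  [0, 0, -0.015],
], roll=[0, 0, 0], gripper=[-1, -1, -1])

```text
t: 37.67
ee_pos: [601.2, 82.4, 230.3]
tcp_rot: [-178.8, 0.0, 87.2]
wrist_force: [-0.3, 0.2, 2.8]
width: 7.8
finger_force: 33.6
```

>>> arm_command([
  [0, 0, 0],
  [0, 0, 0],
  [0, 0, 0],
  [0, 0, 0.2],
  [0, 0, 0.4],
], roll=[0, 0, 0, 0, 0], gripper=[-0.6, -0.5, -0.5, -0.5, -0.5])

```text
t: 38.08
ee_pos: [599.9, 82.3, 288.2]
tcp_rot: [-178.4, 0.1, 87.3]
wrist_force: [1.3, 0.5, 0.4]
width: 21.4
finger_force: 0.0
```

>>> arm_command([
  [0, 0, 0.2],
  [0, 0.1, 0.35],
  [-0.1, 0.3, 0.35],
  [-0.3, 0.45, 0.35],
  [-0.4, 0.6, 0.35],
], roll=[0, 0.03, 0.03, 0.03, 0.03], gripper=[-0.5, -0.5, 0.1, 0.1, 0.1])

```text
t: 38.5
ee_pos: [539.1, 173.1, 342.7]
tcp_rot: [-178.7, -0.0, 89.9]
wrist_force: [-0.3, 0.1, -0.9]
width: 46.9
finger_force: 0.0
```

>>> arm_command([
  [-0.1, 0.2, 0],
  [-0.19, 0.4, 0],
  [-0.19, 0.65, 0],
  [-0.19, 0.9, 0],
  [-0.19, 0.9, 0],
], roll=[0, 0, 0, 0, 0], gripper=[0.1, 0.1, 0.1, 0.1, 0.1])

```text
t: 38.92
ee_pos: [512.3, 313.3, 342.3]
tcp_rot: [-178.8, -0.3, 90.3]
wrist_force: [-0.2, 0.3, -0.7]
width: 47.0
finger_force: 0.0
```

>>> arm_command([
  [0, 0.25, 0],
  [0, 0.5, 0],
  [0, 0.69, 0],
  [0, 0.69, 0],
  [0, 0.69, 0],
], roll=[0, 0, 0, 0, 0], gripper=[0.1, 0.1, 0.1, 0.1, 0.1])

```text
t: 39.33
ee_pos: [512.3, 412.2, 341.6]
tcp_rot: [-178.7, 0.1, 90.1]
wrist_force: [0.6, -0.4, 0.0]
width: 47.0
finger_force: 0.0
```

>>> arm_command([
  [0, 0, 0],
  [0, 0, 0],
], roll=[0, 0], gripper=[0.1, 0.1])

```text
t: 39.5
ee_pos: [512.6, 409.7, 342.2]
tcp_rot: [-178.7, 0.1, 89.9]
wrist_force: [0.3, 0.1, -0.3]
width: 46.8
finger_force: 0.0
```

>>> arm_command([
  [0, 0, -0.15],
  [0, 0, -0.35],
  [0, 0, -0.5],
  [0, 0, -0.63],
  [0, 0, -0.63],
], roll=[0, 0, 0, 0, 0], gripper=[0.1, 0.1, 0.1, 0.1, 0.1])

```text
t: 39.92
ee_pos: [511.2, 408.1, 243.5]
tcp_rot: [-178.4, 0.3, 89.8]
wrist_force: [-0.2, -0.3, -1.4]
width: 46.8
finger_force: 0.0
```

>>> arm_command([
  [0.06, 0, 0.01],
  [0.12, 0, 0.03],
  [0.18, 0, 0.05],
  [0.24, 0, 0.06],
  [0.26, 0, 0.07],
], roll=[0, 0, 0, 0, 0], gripper=[0.1, 0.1, 0.1, 0.1, 0.1])

```text
t: 40.33
ee_pos: [554.0, 410.9, 260.6]
tcp_rot: [-179.0, -0.1, 89.9]
wrist_force: [0.9, 0.5, -0.8]
width: 46.9
finger_force: 0.1
```

>>> arm_command([
  [0, 0, 0],
  [0, 0, 0],
  [0, 0, 0],
  [0, 0, 0],
  [0, 0, 0],
], roll=[0, 0, 0, 0, 0], gripper=[-1, -1, -1, -1, -1], squeeze=30)

```text
t: 40.75
ee_pos: [551.8, 411.0, 258.4]
tcp_rot: [-178.8, 0.0, 89.9]
wrist_force: [2.2, -1.0, -0.4]
width: 7.8
finger_force: 29.3
```

>>> arm_command([
  [0, 0, 0.02],
  [0, 0, 0.1],
  [0, 0, 0.25],
  [0, 0, 0.4],
  [0, 0, 0.4],
], roll=[0, 0, 0, 0, 0], gripper=[-1, -1, -1, -1, -1])

```text
t: 41.17
ee_pos: [551.9, 411.8, 322.9]
tcp_rot: [-179.0, -0.2, 90.0]
wrist_force: [1.5, 0.4, -1.1]
width: 7.6
finger_force: 29.5
```

>>> arm_command([
  [-0.1, -0.2, 0],
  [-0.257, -0.3, 0],
  [-0.257, -0.55, 0],
  [-0.257, -0.8, 0],
  [-0.257, -1, 0],
], roll=[0, 0, -0.03, -0.03, -0.03], gripper=[-1, -1, -1, -1, -1])

```text
t: 41.58
ee_pos: [511.2, 259.1, 317.2]
tcp_rot: [-178.6, 0.1, 87.3]
wrist_force: [0.1, -1.1, -2.3]
width: 7.7
finger_force: 29.9
```

>>> arm_command([
  [0, -0.25, 0],
  [0, -0.5, 0],
  [0, -0.75, 0],
  [0, -0.9, 0],
  [0, -0.9, 0],
], roll=[0, 0, 0, 0, 0], gripper=[-1, -1, -1, -1, -1])

```text
t: 42.0
ee_pos: [511.5, 122.1, 317.4]
tcp_rot: [-178.6, 0.2, 87.0]
wrist_force: [-0.4, -0.1, -1.3]
width: 8.0
finger_force: 29.9
```

>>> arm_command([
  [0, 0, 0],
  [0, 0, 0],
  [0, 0, 0],
], roll=[0, 0, 0], gripper=[-1, -1, -1])

```text
t: 42.25
ee_pos: [512.8, 126.9, 317.9]
tcp_rot: [-178.7, -0.0, 87.3]
wrist_force: [0.8, 0.9, -2.1]
width: 7.9
finger_force: 29.9
```

Go to y ≈ 84, hover with the lower end about 20 mm above the rack, settle, measure.

>>> arm_command([
  [0, -0.15, 0],
  [0, -0.286, -0.05],
  [0, -0.286, -0.12],
  [0, -0.286, -0.16],
  [0, -0.286, -0.16],
], roll=[0, 0, 0, 0, 0], gripper=[-1, -1, -1, -1, -1])

```text
t: 42.67
ee_pos: [512.4, 83.9, 292.8]
tcp_rot: [-178.6, 0.0, 87.3]
wrist_force: [-0.4, -0.3, -1.5]
width: 7.6
finger_force: 29.8
```

>>> arm_command([
  [0, 0, 0],
  [0, 0, 0],
  [0, 0, 0],
  [0, 0, 0],
], roll=[0, 0, 0, 0], gripper=[-1, -1, -1, -1])

```text
t: 43.0
ee_pos: [513.3, 83.6, 294.8]
tcp_rot: [-178.8, -0.0, 87.3]
wrist_force: [-0.9, -0.1, -0.9]
width: 7.5
finger_force: 29.8
```

```bash
python3 shot.py w17; python3 al.py w17 56
python3 - <<'E'
import numpy as np
W=np.load('w17.npz')['W']
for r in range(176,230,6):print(r,np.median(W[r:r+3,274:283].reshape(-1,3),0).round(1))
E
```

```text
43.0 [513.27144666  83.5770494  294.7515773 ] [-1.78799345e+02 -2.39869871e-03  8.72956758e+01] [  9.  19. -19.  53.   0. 102.]
panel top row 180 cols 272.0 285.0
panel bottom +y corner world [505.9 113.5] [514.3 113.1]
3596 slat 490.9 85.4 x at far part [480.6 503.1] ymax 124.0 ((77.98481750488281, 25.078954696655273), 87.31350708007812)
5002 slat 531.8 82.5 x at far part [516.1 545.8] ymax 122.3 ((33.69704818725586, 82.32707977294922), 1.536536693572998)
3279 slat 573.2 80.6 x at far part [559.9 590.4] ymax 120.6 ((80.3035659790039, 36.01936721801758), 87.49368286132812)
1322 slat 617.2 106.8 x at far part [601.4 633.2] ymax 118.6 ((22.966346740722656, 35.68255615234375), 87.4967041015625)
4882 slat 655.1 76.6 x at far part [643.4 669.4] ymax 116.0 ((79.97123718261719, 28.624855041503906), 87.30120849609375)
176 [508.4 106.5   8.4]
182 [510.2 115.2  70.6]
188 [510.5 115.2  85.8]
194 [510.8 115.2  98.5]
200 [511.1 115.1 109.5]
206 [511.2 115.1 119.5]
212 [511.5 115.1 128.2]
218 [511.6 115.1 136.2]
224 [511.8 115.  142.9]
```

>>> arm_command([
  [-0.003, 0.005, 0],
  [-0.003, 0.005, 0],
  [-0.003, 0.005, -0.06],
  [-0.003, 0.005, -0.11],
  [-0.003, 0.005, -0.11],
], roll=[0, 0, 0, 0, 0], gripper=[-1, -1, -1, -1, -1])

```text
t: 43.47
ee_pos: [511.6, 83.6, 275.8]
tcp_rot: [-178.6, 0.1, 87.2]
wrist_force: [-1.3, -0.5, -1.4]
width: 7.4
finger_force: 29.9
```

>>> arm_command([
  [0, 0, -0.02],
  [0, 0, -0.04],
  [0, 0, -0.06],
  [0, 0, -0.06],
], roll=[0, 0, 0, 0], gripper=[-1, -1, -1, -1])

```text
t: 43.8
ee_pos: [512.3, 83.7, 268.1]
tcp_rot: [-178.7, 0.0, 87.2]
wrist_force: [0.4, 0.3, -1.1]
width: 7.6
finger_force: 29.9
```

Inside the groove, no contact. Continue down.

>>> arm_command([
  [0, 0, -0.04],
  [0, 0, -0.08],
  [0, 0, -0.11],
  [0, 0, -0.11],
], roll=[0, 0, 0, 0], gripper=[-1, -1, -1, -1])

```text
t: 44.13
ee_pos: [511.9, 83.7, 251.0]
tcp_rot: [-178.6, 0.0, 87.3]
wrist_force: [-1.1, 1.3, -0.8]
width: 7.6
finger_force: 29.8
```

>>> arm_command([
  [0, 0, -0.01],
  [0, 0, -0.02],
  [0, 0, -0.025],
  [0, 0, -0.025],
], roll=[0, 0, 0, 0], gripper=[-1, -1, -1, -1])

```text
t: 44.47
ee_pos: [512.6, 83.8, 248.5]
tcp_rot: [-178.7, 0.0, 87.2]
wrist_force: [-0.1, -0.3, -1.7]
width: 7.6
finger_force: 29.8
```

>>> arm_command([
  [0, 0, -0.01],
  [0, 0, -0.015],
  [0, 0, -0.015],
], roll=[0, 0, 0], gripper=[-1, -1, -1])

```text
t: 44.72
ee_pos: [512.7, 83.9, 246.9]
tcp_rot: [-178.8, 0.0, 87.2]
wrist_force: [-0.1, -0.2, 2.8]
width: 7.5
finger_force: 30.5
```

>>> arm_command([
  [0, 0, -0.005],
  [0, 0, -0.01],
  [0, 0, -0.01],
], roll=[0, 0, 0], gripper=[-1, -1, -1])

```text
t: 44.97
ee_pos: [512.8, 83.9, 246.8]
tcp_rot: [-178.9, -0.0, 87.3]
wrist_force: [-3.6, -0.8, 14.7]
width: 7.7
finger_force: 32.3
```

Seated on the floor. Release, retreat, and look at everything from where the arm is clear.

>>> arm_command([
  [0, 0, 0],
  [0, 0, 0],
  [0, 0, 0],
  [0, 0, 0.2],
  [0, 0, 0.4],
], roll=[0, 0, 0, 0, 0], gripper=[-0.6, -0.5, -0.5, -0.5, -0.5])

```text
t: 45.38
ee_pos: [511.3, 83.6, 303.3]
tcp_rot: [-178.4, 0.1, 87.2]
wrist_force: [2.1, -0.2, 0.2]
width: 21.6
finger_force: 0.0
```

>>> arm_command([
  [0, 0, 0.25],
  [0, 0, 0.5],
  [0.2, -0.2, 0.6],
  [0.3, -0.3, 0.65],
  [0.3, -0.4, 0.65],
], roll=[0, 0, 0, 0, 0], gripper=[-0.5, -0.5, -0.5, -0.5, -0.5])

```text
t: 45.8
ee_pos: [561.2, 22.9, 404.7]
tcp_rot: [-179.2, -0.0, 87.2]
wrist_force: [1.4, 0.5, 0.9]
width: 21.3
finger_force: 0.0
```

>>> arm_command([
  [0, 0, 0],
  [0, 0, 0],
  [0, 0, 0],
  [0, 0, 0],
], roll=[0, 0, 0, 0], gripper=[-0.5, -0.5, -0.5, -0.5])

```text
t: 46.13
ee_pos: [557.0, 24.5, 401.6]
tcp_rot: [-178.6, -0.0, 87.3]
wrist_force: [0.5, 0.1, 0.2]
width: 21.2
finger_force: 0.0
```

```bash
python3 shot.py w18
```

```text
46.1333 [557.0091988   24.51137423 401.60134646] [-1.78648671e+02 -2.63668701e-03  8.72994370e+01] [ 2. 19. -3. 70.  0. 95.]
```

>>> arm_command([
  [-0.25, 0, 0],
  [-0.5, 0.1, 0],
  [-0.75, 0.2, 0],
  [-1, 0.3, 0],
  [-1, 0.3, 0],
], roll=[0, 0, 0, 0, 0], gripper=[-0.5, -0.5, -0.5, -0.5, -0.5])

```text
t: 46.6
ee_pos: [399.9, 70.0, 401.1]
tcp_rot: [-178.2, 0.0, 87.5]
wrist_force: [-0.6, -0.6, 0.2]
width: 21.6
finger_force: 0.0
```

>>> arm_command([
  [0, 0.2, 0],
  [0, 0.4, 0],
  [0, 0.6, 0],
  [0, 0.9, 0],
  [0, 0.9, 0],
], roll=[0, 0, 0, 0, 0], gripper=[-0.5, -0.5, -0.5, -0.5, -0.5])

```text
t: 47.02
ee_pos: [407.5, 209.1, 402.3]
tcp_rot: [-178.8, -0.2, 87.6]
wrist_force: [0.2, 0.5, 0.6]
width: 21.4
finger_force: 0.0
```

Run:
```python
from h import *
t,d,c=shot('top','top2.png');W=world(d,c)
p,_,_=shot('scene','s6.png')
w=cv2.imread('pics/w18.png')
a=cv2.resize(t[150:290,110:400],None,fx=1.375,fy=1.375)[:,:,::-1]
b=cv2.resize(p[130:290,120:400],None,fx=1.4286,fy=1.4286)[:,:,::-1]
im=np.zeros((600,800,3),np.uint8);a=a[:,:400];b=b[:,:400];im[:a.shape[0],:a.shape[1]]=a;im[:b.shape[0],400:400+b.shape[1]]=b
w=cv2.resize(w,(467,350));im[240:590,:467]=w;cv2.imwrite('pics/fin.png',im)
# knobs
K=[]
m=((W[...,2]>22)&(W[...,2]<50)&(t.min(2)>70)).astype(np.uint8);m[:185]=0;m[268:]=0;m[:,:290]=0;m[:,388:]=0
n,l,s,ce=cv2.connectedComponentsWithStats(m)
for i in range(1,n):
    if s[i,4]>12:K.append(ray(c,*ce[i],34))
K=np.array(K);print(K.round());from scipy.spatial.distance import pdist;print('min gap',pdist(K).min()-34)
z=np.load('w18.npz');P=z['W'];q=z['p'];m=((q.max(2)<60)&(P[...,2]>42)&(P[...,2]<125)).astype(np.uint8)
n,l,s,ce=cv2.connectedComponentsWithStats(cv2.morphologyEx(m,2,np.ones((3,3))))
for i in range(1,n):
    if s[i,4]>300:
        X=P[l==i];print(s[i],np.percentile(X,[2,50,98],axis=0).round(1).tolist())
        cc=X.mean(0);print(np.linalg.svd(X-cc,full_matrices=False)[2][2].round(3))
```

```text
[[ 592. -180.]
 [ 567.  -88.]
 [ 568. -269.]
 [ 511. -180.]
 [ 461.  -90.]
 [ 461. -271.]
 [ 438. -181.]]
min gap 39.80135555885889
[ 521   25   39   52 1593] [[750.3, 111.7, 56.6], [758.7, 127.1, 69.9], [771.0, 143.9, 71.8]]
[ 0.453  0.11  -0.885]
[ 273   83   12   89 1039] [[548.4, 52.0, 64.4], [553.1, 82.8, 108.3], [557.6, 111.6, 109.7]]
[ 0.993 -0.052  0.104]
[ 324   83   23   90 1699] [[591.9, 49.6, 45.9], [594.4, 80.8, 107.4], [600.9, 109.5, 109.7]]
[-0.996  0.042  0.075]
[ 211   84   26   89 1901] [[505.3, 53.2, 46.5], [511.9, 84.6, 106.2], [514.2, 113.4, 109.5]]
[ 0.997 -0.048  0.065]
```

View pics/fin.png

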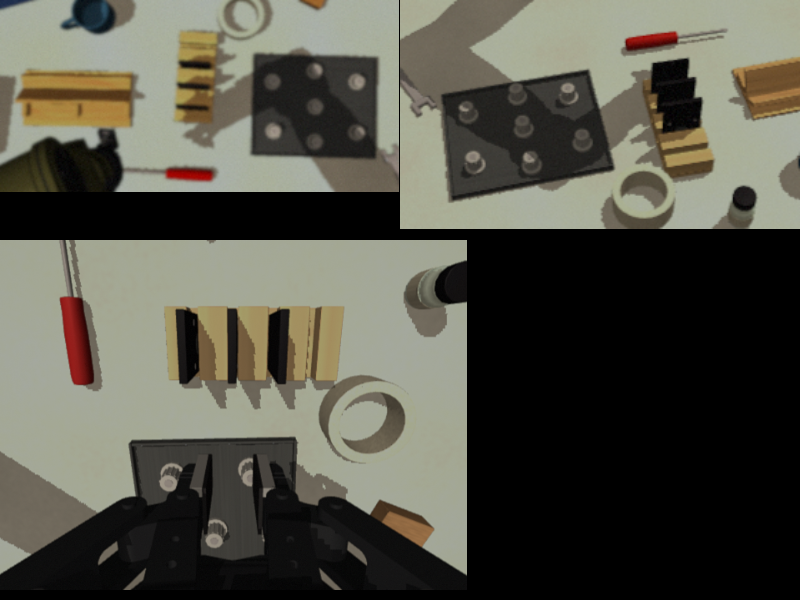

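The final view shows seven knobs spread over the tray (smallest gap 40 mm). Three panels stand upright in grooves 1–3 with their tops at about 108 mm, each centred along its groove within 1 mm. The rest is empty and nothing else has moved.

```bash
python3 -c "
from plant import sign_off
print(sign_off())"
```

```text
the job is handed in; nothing more can be done
None
```

I handed the job in: all seven knobs are spread over the tray with at least about 40 mm between any two, and all three panels stand upright, fully down and centred, one to a groove; panel 2 caught a slat on the first try (wrist force about 50 N) and seated on the second.

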